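# Make up the blood-draw kit and the skin-marking kit

## Task

Make up two kits from the stock lying at the near end of the green table. Into the blue tray go the slim blue and chrome ball pen, the dark red purple-capped blood vial and the small clear cryovial; into the yellow tray go the thick white marker with the black cap and the steel forceps. Lay each article squarely on the printed bed of its own length, either way round, and leave the blue-capped marker and the cup of pink rinse where they are.

Things in the scene. Friction and masses are not known exactly. Their poses are not given: they have to be found in the camera images.
- black_marker: thick permanent marker, white barrel with black cap, 134 mm long, 18 mm wide, 18 mm high, about 16 g. Lies flat on its side; origin: underside, below the middle of its length; long axis y; z up. Cap toward -y. Goes in the yellow tray.
- vial: closed blood vial, dark red with purple cap, 75 mm long, 15 mm wide and high, about 12 g. Lies flat on its side; origin: underside, below the middle of its length; long axis y; z up. Cap toward -y. Goes in the blue tray. (Another vial, in the pulp dish far back on the table, is not meant.)
- cryovial: small clear cryovial with a whitish ribbed cap, 48 mm long, 13 mm wide and high, about 10 g. Lies flat on its side; origin: underside, below the middle of its length; long axis y; z up. Cap toward -y. Goes in the blue tray.
- ballpen: slim ball pen, one half blue, one half chrome, 139 mm long, 10 to 12 mm wide, 10 mm high, about 12 g. Lies flat on its side; origin: underside, below the middle of its length; long axis y; z up. Goes in the blue tray.
- forceps: closed steel dissecting forceps, 104 mm long, 15 mm wide, 10 mm high, rigid, about 22 g. Lies flat on its side; origin: underside, below the middle of its length; long axis y; z up. Goes in the yellow tray.
- tray_blue: blue kit tray with three white beds, 156 x 118 mm (x by y), 3 mm floor, 8 mm high rim 4 mm wide; fixed to the table. Origin: centre of underside; x along the long side, z up. Flat printed beds along x: pen bed 145 mm long centred at (x, y) = (0, +23) mm; vial bed 81 mm long at (-32, -23) mm; cryovial bed 54 mm long at (+44, -23) mm.
- tray_yellow: yellow kit tray with two dark grey beds, 156 x 118 mm (x by y), 3 mm floor, 8 mm high rim 4 mm wide; fixed to the table. Origin: centre of underside; x along the long side, z up. Flat printed beds along x: marker bed 140 mm long, 26 mm wide, centred at (x, y) = (0, +23) mm; forceps bed 110 mm long at (0, -23) mm.
- blue_marker: fine dark grey marker with blue cap, 141 mm long, 15 mm wide, 14 mm high, loose, behind the stock; belongs to no kit and stays where it is. Lies flat on its side; origin: underside, below the middle of its length; long axis y; z up. 
- pink_cup: clear open cup of pink rinse, 65 mm across, 68 mm high, loose, standing behind the trays; origin: centre of the underside. Stays where it is.
There are look-alikes about, which are no part of the job. Leave any brown or orange look-alike of the cryovial alone.

How it is judged:
By the outcome, as a careful person would: the job done as asked, in the order asked, and still so for the second after the job is handed in, with the robot touching nothing.
It also fails if it takes over 93 s, if anything falls off the work surface, if the arm or the gripper's body presses on something with over 40 N, if the wrist force passes 120 N, or if a joint passes its speed limit or range.

## Robot

A 7-joint arm with a two-finger parallel gripper is mounted at the origin on a cart in front of the work surface, level with it; the furniture and walls round the work are solid. World frame = base frame: x ahead of the robot, y to its left, z up, the work surface at z = 0. Lengths are in mm, angles in rad, forces in N, time in s.
With the tool pointing down it reaches from about 400 to 875 mm from the base axis. Payload 4.4 kg.
Tool frame: the origin (TCP) lies at the very end of the fingers, on their centre line; the grasp point (between the pads) lies ctrl.grip_depth behind it (ctrl.grip_depth is the distance from the TCP to the grasp point, in mm); z points along the fingers, y is the direction in which the jaws open and shut (so a half turn about z gives the same grasp; the last joint's range is limited). The gripper opens to 85 mm and grips with 20 to 120 N. Pads are 22 mm wide; open, the fingers measure 114 mm over their backs; the gripper's body (76 mm by 85 mm) begins 54 mm behind the grasp point. The pads swing forward as they close: fully open they stand 13 mm farther back than shut.
Start: joints at [1.078, 0.628, 0.038, 1.517, -0.027, 0.996, -0.02], TCP at [269.102, -591.694, 231.313] pointing down, gripper open.
Joint ranges: [-3.06, 3.06], [-0.37, 2.12], [-1.25, 1.32], [0.18, 2.47], [-1.1, 4.24], [0.23, 1.98], [-2.94, 2.94]. Speed limits (rad/s): [2.57, 2.57, 3.14, 3.14, 3.14, 3.14, 3.14].

## Interface

Orientations are given as [roll, pitch, yaw] about the fixed x, y, z axes, in that order (R = Rz(yaw) Ry(pitch) Rx(roll)).
In Python, from cell import ctrl gives the robot as it stands.
- The arm moves only by the tool servo_tool, never from a script. Its argument "commands" is one flat list of numbers, 5 for each row, row after row: the shift along the tool's x, y, z in units of 25 mm (1.0 is 25 mm), then the turn about the tool's z in units of 6 degrees (1.0 is 6 degrees), then the closure, from 0 (fully open) to 1 (shut). In form: [tx, ty, tz, twist, gripper, tx, ty, tz, twist, gripper, ...]. A call has 1 to 10 rows; each row is the pose to reach, as a shift and turn from the pose commanded when the call began, along the tool's axes at that moment; what a row does not reach only later rows make up. A row lasts 1/12 s, in which the tool goes at most 41.7 mm and 7.16 degrees, less where a joint would pass 70% of its speed; a pose out of reach is approached as far as the arm can. A call with a gripper value outside its range is refused whole. The fingers move at their own pace and stop on an object; the grip force is fixed at half the most. Time passes only in rows, so rows that repeat a pose let the fingers close. It gives the time, the measured TCP pose, the force and the opening at its end, in the units of the state.
- ctrl.read_state(): the state, without advancing time (a new reading comes with each control period).
- ctrl.get_image(name): name is "scene" or "side" or "wrist"; returns a dict with "img" (480x640x3 uint8, blue, green, red), "K" (3x3 intrinsics, pixels), "dist_coeffs" ([k1, k2, p1, p2, k3] as OpenCV has them; the pictures are not rectified), "T" (4x4, takes a point from camera to world coordinates). Camera axes: x right, y down, z forward; pixel columns grow to the right and rows downward; lengths in mm; the calibration is good to about 2 mm. A picture is of the moment at which its call begins. There is no depth.
- ctrl.finish_job(): hands the job in, once; it reports no verdict.
The state is a dict: "clock": time; "qpos": joint angles; "qd": joint speeds; "tau": joint torques, N m; "eef_pos": TCP position; "tool_rot": TCP orientation; "force": force on the tool from outside, world axes, zero at the start; "torque": the same for the moment, N m; "width": finger opening in mm.
Only numpy, scipy, OpenCV 4.12 (cv2) and the standard library are available. Lean on these libraries where they do the work, as an engineer would, in place of code of your own. Each camera call takes 0.05 s, during which the arm holds its last target.

## Working session

There is one attempt and no reset: what is moved stays moved. The work goes in short steps, Python scripts to look and compute and a tool call to move; the robot and the scene stay as the last step left them, time stands still between calls to the robot, and variables do not carry over. Pictures are saved under pics/ and viewed, and the job is handed in when it is done.

Besides the shell and the picture viewer there is one more tool, called after ">>>" by a JSON object that holds its "fn" and its "kwargs", one argument or row to a line. servo_tool: Moves the arm, as the interface text tells. Its arguments: {"type":"object","properties":{"commands":{"type":"array","items":{"type":"number"}}},"required":["commands"]}

```bash
ls; mkdir -p pics; cat > h.py <<'E'
import numpy as np, cv2
from cell import ctrl
def grab(name,tag):
    d=ctrl.get_image(name); cv2.imwrite(f'pics/{tag}.png',d['img']); np.savez(f'pics/{tag}.npz',**{k:np.array(d[k]) for k in('img','K','dist_coeffs','T')}); return d
def load(tag): return dict(np.load(f'pics/{tag}.npz'))
def ray(d,uv,z=0):
    p=cv2.undistortPoints(np.array(uv,float).reshape(-1,1,2),d['K'],d['dist_coeffs']).reshape(-1,2)
    T=d['T']; v=np.c_[p,np.ones(len(p))]@T[:3,:3].T; o=T[:3,3]
    return o+v*((z-o[2])/v[:,2])[:,None]
def proj(d,P):
    Ti=np.linalg.inv(d['T']); r,_=cv2.Rodrigues(Ti[:3,:3])
    return cv2.projectPoints(np.array(P,float).reshape(-1,1,3),r,Ti[:3,3],d['K'],d['dist_coeffs'])[0].reshape(-1,2)
E
python3 - <<'E'
from h import *
print(ctrl.read_state(), ctrl.grip_depth)
for n in('scene','side','wrist'):
    d=grab(n,n+'0'); print(n,d['T'].round(2).tolist(),d['K'].tolist())
E
```

```text
pics
{'clock': 0.0, 'qpos': array([ 1.07818456,  0.6293075 ,  0.03842368,  1.51838827, -0.02702587,
        0.99626768, -0.01999219]), 'qd': array([ 0.000434  ,  0.00028272, -0.00299092, -0.00091959,  0.00035601,
        0.00159619, -0.00010862]), 'tau': array([-2.27560472e-04, -5.63411629e+01,  1.22629222e+00, -1.93448943e+01,
        1.09888767e-02,  1.04797538e-02,  6.43296914e-06]), 'eef_pos': array([ 268.86628341, -591.10265421,  230.40727616]), 'tool_rot': array([-3.13973881e+00, -9.73142813e-06,  4.26819802e-01]), 'force': array([-0.45764666,  0.14202169,  1.12349748]), 'torque': array([0.0251096 , 0.0512319 , 0.03299225]), 'width': 85.63098740574257} 18.700000000000003
scene [[0.86, -0.33, 0.39, 163.33], [-0.51, -0.53, 0.68, -348.02], [-0.01, -0.78, -0.63, 572.29], [0.0, 0.0, 0.0, 1.0]] [[510.33711485355957, 0.0, 317.6968832951688], [0.0, 510.33711485355957, 240.44766583573357], [0.0, 0.0, 1.0]]
side [[0.88, -0.28, 0.38, 185.3], [-0.48, -0.49, 0.73, -365.9], [-0.02, -0.83, -0.56, 537.75], [0.0, 0.0, 0.0, 1.0]] [[513.5295224709843, 0.0, 321.23640710141126], [0.0, 513.5295224709843, 233.27902392862708], [0.0, 0.0, 1.0]]
wrist [[0.41, -0.86, -0.29, 342.95], [-0.91, -0.39, -0.13, -557.23], [-0.0, 0.32, -0.95, 373.3], [0.0, 0.0, 0.0, 1.0]] [[359.55538242675397, 0.0, 309.7299179003241], [0.0, 359.55538242675397, 236.19850966151012], [0.0, 0.0, 1.0]]
```

View pics/scene0.png

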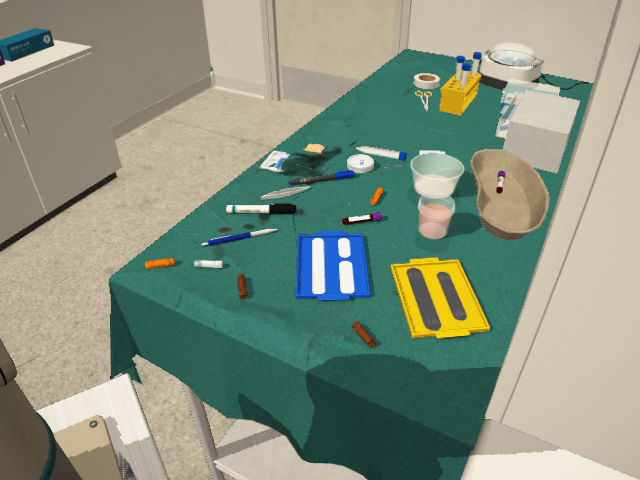

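View pics/side0.png

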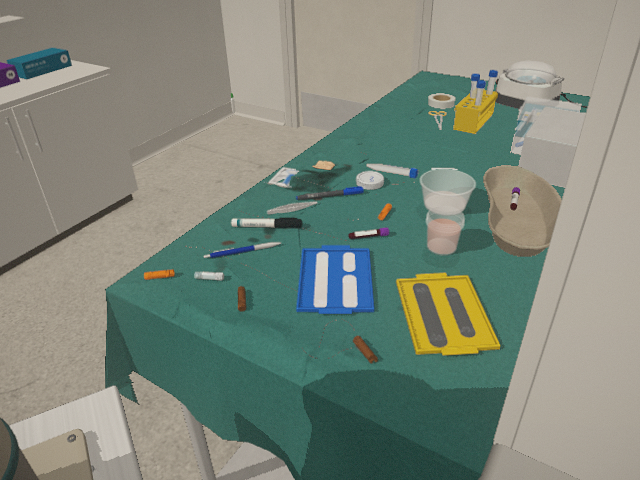

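View pics/wrist0.png

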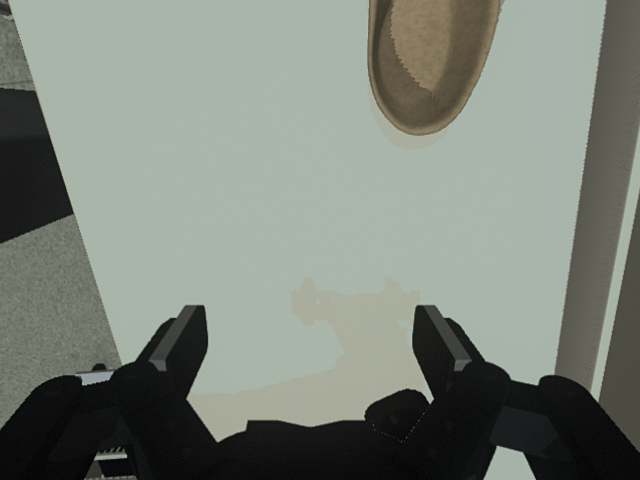

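The scene view shows the stock:
- ball pen (240,237)
- black-capped marker (262,209)
- forceps (287,193)
- vial (363,218)
- cryovial (208,264)
- blue tray (333,265) and yellow tray (440,297)

There are look-alikes: orange ones (160,263) and (377,196), brown ones (242,286) and (364,334), the blue-capped marker (322,178), a white blue-capped marker (380,152), and a vial in the dish (501,180). Next I'll enlarge this area and measure.

```bash
python3 - <<'E'
from h import *
d=load('scene0'); cv2.imwrite('pics/sc_crop.png',cv2.resize(d['img'][140:350,130:400],None,fx=2.9,fy=2.85,interpolation=cv2.INTER_CUBIC))
pts=dict(pen=[(203,244),(278,231)],mark=[(227,209),(296,209)],forc=[(262,197),(312,188)],vial=[(344,220),(381,216)],cryo=[(195,263),(222,265)],
blue=[(301,233),(366,233),(370,298),(296,298)],yel=[(391,261),(455,260),(488,331),(412,337)],cup=[(434,235)],bm=[(290,182),(354,174)],brown=[(242,286),(364,334)],orange=[(160,263),(377,196)],tabcorner=[(111,280)])
s=load('side0')
for k,v in pts.items(): print(k,ray(d,v,6)[:,:2].round(0).tolist())
E
```

```text
pen [[337.0, 362.0], [469.0, 326.0]]
mark [[416.0, 440.0], [530.0, 370.0]]
forc [[492.0, 442.0], [593.0, 418.0]]
vial [[589.0, 292.0], [656.0, 266.0]]
cryo [[307.0, 320.0], [345.0, 291.0]]
blue [[502.0, 299.0], [602.0, 238.0], [513.0, 99.0], [415.0, 159.0]]
yel [[594.0, 152.0], [689.0, 98.0], [622.0, -47.0], [520.0, 2.0]]
cup [[703.0, 169.0]]
bm [[566.0, 462.0], [697.0, 419.0]]
brown [[353.0, 227.0], [464.0, 43.0]]
orange [[255.0, 351.0], [689.0, 325.0]]
tabcorner [[171.0, 352.0]]
```

View pics/sc_crop.png

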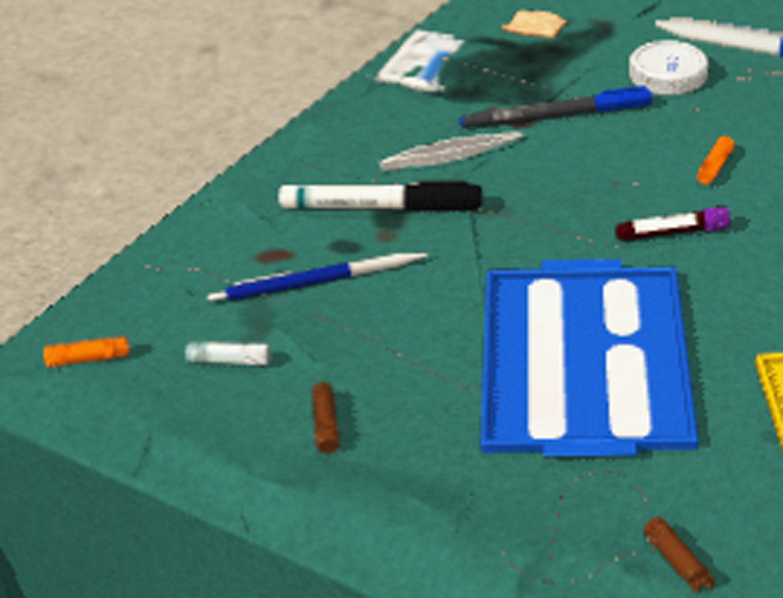

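```bash
python3 - <<'E'
from h import *
d=load('scene0');w=load('wrist0');s=load('side0')
print('pulp scene',ray(d,[(478,160),(510,235),(545,200)],0).round(0).tolist())
print('pillar foot scene z0',ray(d,[(490,420),(475,445),(600,450)],0).round(0).tolist())
print('wrist dish',ray(w,[(420,133),(370,50),(497,10)],0).round(0).tolist())
print('wrist wall',ray(w,[(605,0),(560,350)],0).round(0).tolist(),'left edge',ray(w,[(15,0),(120,360)],0).round(0).tolist())
for q in ([1.078,.628,.038],): pass
print(proj(d,[[269,-591,0],[400,-300,0],[500,-300,0],[600,-300,0],[450,-100,0]]).round(0).tolist())
print(proj(w,[[400,-300,0],[600,-300,0],[269,-591,0]]).round(0).tolist())
def tri(a,b,p,q):
    P=ray(a,[p],0)[0];Q=ray(b,[q],0)[0];A=a['T'][:3,3];B=b['T'][:3,3];u=P-A;v=Q-B
    t=np.linalg.lstsq(np.c_[u,-v],B-A,rcond=None)[0];return A+u*t[0],B+v*t[1]
# pillar corner edge intersections: match bottom corner
print(tri(d,s,(484,440),(480,480)))
E
python3 - <<'E'
import sys; sys.path.insert(0,'.')
from h import *
import os
os.chdir('.')
d=load('scene0');s=load('side0')
cv2.imwrite('pics/p1.png',np.hstack([d['img'][240:480,400:640],s['img'][240:480,400:640]]))
E
```

```text
pulp scene [[975.0, 333.0, 0.0], [829.0, 102.0, 0.0], [978.0, 145.0, 0.0]]
pillar foot scene z0 [[522.0, -154.0, 0.0], [482.0, -169.0, 0.0], [607.0, -258.0, 0.0]]
wrist dish [[374.0, -664.0, 0.0], [419.0, -584.0, -0.0], [496.0, -674.0, 0.0]]
wrist wall [[544.0, -758.0, 0.0], [222.0, -950.0, 0.0]] left edge [[324.0, -273.0, 0.0], [-16.0, -461.0, 0.0]]
[[530.0, 762.0], [503.0, 583.0], [569.0, 528.0], [625.0, 480.0], [419.0, 415.0]]
[[63.0, -79.0], [127.0, -394.0], [310.0, 197.0]]
(array([ 387.55085886, -228.08887422,  186.45894439]), array([ 378.09557715, -237.01722647,  178.18872114]))
```

View pics/p1.png

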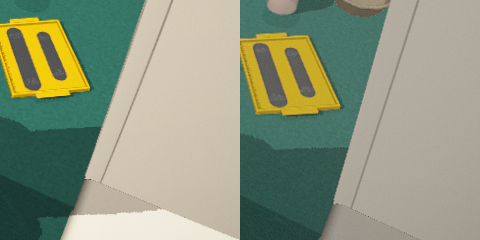

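```bash
python3 - <<'E'
from h import *
d=load('scene0');s=load('side0')
def tri(a,b,p,q):
    P=ray(a,[p],0)[0];Q=ray(b,[q],0)[0];A=a['T'][:3,3];B=b['T'][:3,3];u=P-A;v=Q-B
    t=np.linalg.lstsq(np.c_[u,-v],B-A,rcond=None)[0];return (A+u*t[0]).round(0),(B+v*t[1]).round(0)
print('corner',tri(d,s,(487,418),(494,443)))
print('check tray corner',tri(d,s,(488,331),(497,348)), 'cup top',tri(d,s,(436,197),(445,214)))
# camera-dir plane: pillar edge ray
for p in [(487,418),(616,0)]:
  for z in (0,100,200,300,400): print(p,z,ray(d,[p],z)[0].round(0))
E
```

```text
corner (array([ 490., -167.,   49.]), array([ 489., -167.,   48.]))
check tray corner (array([577., -77.,  61.]), array([577., -77.,  61.])) cup top (array([760., 235.,  31.]), array([759., 235.,  30.]))
(487, 418) 0 [ 521. -150.    0.]
(487, 418) 100 [ 458. -184.  100.]
(487, 418) 200 [ 396. -219.  200.]
(487, 418) 300 [ 333. -254.  300.]
(487, 418) 400 [ 271. -288.  400.]
(616, 0) 0 [2727. 1136.    0.]
(616, 0) 100 [2279.  876.  100.]
(616, 0) 200 [1831.  617.  200.]
(616, 0) 300 [1383.  358.  300.]
(616, 0) 400 [935.  99. 400.]
```

```bash
python3 - <<'E'
from h import *
d=load('scene0');s=load('side0');w=load('wrist0')
P=[[521,-150,z] for z in(0,100,200,300,400,500)]
print(proj(d,P).round(0).tolist());print(proj(s,P).round(0).tolist())
P=[[490,-167,z] for z in(50,100,200,300,400,500)]
print(proj(d,P).round(0).tolist());print(proj(s,P).round(0).tolist())
# 2nd line bottom edge direction: scene pillar bottom line (487,418)->(640,~478)
print(ray(d,[(487,418),(560,447),(640,479)],0).round(0))
print(proj(w,[[521,-150,0],[521,-150,300],[489,-167,50]]).round(0))
E
```

```text
[[487.0, 418.0], [506.0, 370.0], [528.0, 308.0], [555.0, 230.0], [590.0, 127.0], [631.0, -8.0]]
[[497.0, 444.0], [514.0, 388.0], [535.0, 318.0], [561.0, 228.0], [594.0, 112.0], [638.0, -44.0]]
[[487.0, 418.0], [497.0, 393.0], [519.0, 332.0], [548.0, 252.0], [583.0, 146.0], [628.0, 2.0]]
[[495.0, 442.0], [504.0, 412.0], [525.0, 341.0], [551.0, 250.0], [585.0, 129.0], [631.0, -38.0]]
[[ 521. -150.    0.]
 [ 568. -228.    0.]
 [ 616. -310.    0.]]
[[-107. -369.]
 [ 203.  115.]
 [-171. -386.]]
```

```bash
cat > m.py <<'E'
import json,sys,numpy as np
# python3 m.py go x y z yawdeg  -> row ; python3 m.py set tx ty tz tw -> update commanded pose
try: c=json.load(open('cmd.json'))
except Exception: c=[269.102,-591.694,231.313,np.degrees(0.42682)]
def axes(y):
    y=np.radians(y); return np.array([np.cos(y),np.sin(y)]),np.array([np.sin(y),-np.cos(y)])
def row(x,y,z,yaw,c=c):
    ax,ay=axes(c[3]); d=np.array([x-c[0],y-c[1]])
    return np.round([d@ax/25,d@ay/25,(c[2]-z)/25,(c[3]-yaw)/6],2)
def upd(tx,ty,tz,tw):
    ax,ay=axes(c[3]); p=np.array(c[:2])+25*(tx*ax+ty*ay)
    n=[p[0],p[1],c[2]-25*tz,c[3]-6*tw]; json.dump(n,open('cmd.json','w')); return n
if __name__=='__main__':
    a=[float(v) for v in sys.argv[2:]]
    if sys.argv[1]=='go':
        for i in range(0,len(a),4): print(row(*a[i:i+4]).tolist())
    else: print(np.round(upd(*a),2))
E
python3 m.py go 370 -120 260 40 557 125 240 58
```

```text
[11.48, -15.5, -1.15, -2.59]
[22.35, -21.33, -0.35, -5.59]
```

>>> {"fn": "servo_tool", "kwargs": {
  "commands": [11.48,-15.5,-1.15,-2.59,0,11.48,-15.5,-1.15,-2.59,0,11.48,-15.5,-1.15,-2.59,0,11.48,-15.5,-1.15,-2.59,0,11.48,-15.5,-1.15,-2.59,0,11.48,-15.5,-1.15,-2.59,0,11.48,-15.5,-1.15,-2.59,0,11.48,-15.5,-1.15,-2.59,0,11.48,-15.5,-1.15,-2.59,0,11.48,-15.5,-1.15,-2.59,0]
}}

```text
clock: 0.98
eef_pos: [355.9, -183.0, 256.3]
tool_rot: [3.141, -0.0, 0.698]
force: [1.6, 0.3, -0.1]
width: 85.6
```

```bash
echo '[356.4,-183.4,256.4,40.0]' > cmd.json; python3 m.py go 365 -130 256 45 557 125 240 58 
```

```text
[1.64, -1.42, 0.02, -0.83]
[14.08, -4.29, 0.66, -3.0]
```

>>> {"fn": "servo_tool", "kwargs": {
  "commands": [1.64,-1.42,0.02,-0.83,0,1.64,-1.42,0.02,-0.83,0,14.08,-4.29,0.66,-3,0,14.08,-4.29,0.66,-3,0,14.08,-4.29,0.66,-3,0,14.08,-4.29,0.66,-3,0,14.08,-4.29,0.66,-3,0,14.08,-4.29,0.66,-3,0,14.08,-4.29,0.66,-3,0,14.08,-4.29,0.66,-3,0]
}}

```text
clock: 1.82
eef_pos: [558.5, 127.7, 239.2]
tool_rot: [-3.141, -0.002, 1.015]
force: [0.7, -0.0, 0.7]
width: 85.5
```

```bash
python3 -c "
from h import *
s=ctrl.read_state();print(s['eef_pos'],s['qpos'],s['qd'])"
```

```text
[558.49061189 127.7134563  239.20778198] [-0.1012096   0.51654275 -0.26088985  1.72491973  0.1587166   0.91928625
 -0.98161397] [-0.42160772  0.36051475  0.04673265 -0.61932209  0.06646073  0.29573164
 -0.35080993]
```

```bash
echo '[557,125,239.9,58.0]' > cmd.json; python3 -c "
from h import *
d=grab('wrist','w1');s=ctrl.read_state();print(s['eef_pos'],s['tool_rot']);print(d['T'].round(3))"
```

```text
[560.84961447 132.72705681 239.07081595] [-3.14138168 -0.00788726  1.01927191]
[[ 8.49000e-01 -5.01000e-01 -1.67000e-01  6.01226e+02]
 [-5.28000e-01 -8.06000e-01 -2.68000e-01  1.96986e+02]
 [-0.00000e+00  3.16000e-01 -9.49000e-01  3.82231e+02]
 [ 0.00000e+00  0.00000e+00  0.00000e+00  1.00000e+00]]
```

View pics/w1.png

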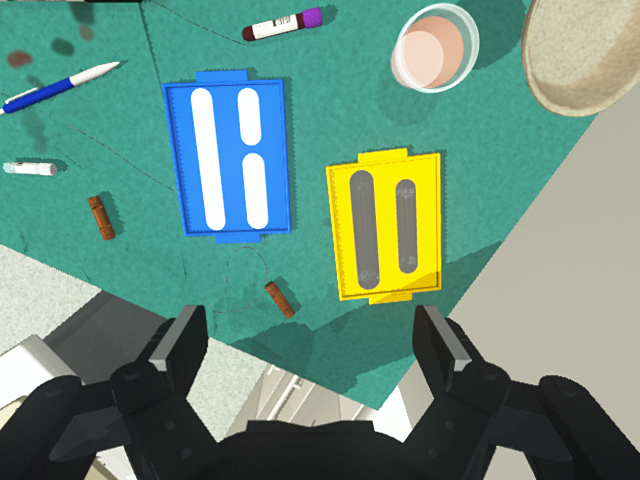

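The wrist view shows the blue tray at (227,157), the yellow tray at (385,227), the vial at (283,24), the pen at (60,88) and the cryovial at (30,168). I'll let the arm settle and measure again at rest.

>>> {"fn": "servo_tool", "kwargs": {
  "commands": [0,0,0,0,0,0,0,0,0,0,0,0,0,0,0,0,0,0,0,0]
}}

```text
clock: 2.2
eef_pos: [556.3, 121.7, 239.7]
tool_rot: [3.141, 0.001, 1.01]
force: [0.1, -0.2, 0.3]
width: 85.2
```

```bash
cat > meas.py <<'E'
from h import *
def big(mask,n=1,amin=60):
    k,l,st,_=cv2.connectedComponentsWithStats(mask.astype(np.uint8),connectivity=8)
    o=[i for i in np.argsort(-st[1:,4])+1 if st[i,4]>=amin][:n]; return [(l==i) for i in o]
def box(mask,d,z):
    c=max(cv2.findContours(mask.astype(np.uint8),cv2.RETR_EXTERNAL,cv2.CHAIN_APPROX_NONE)[0],key=len)
    P=ray(d,c.reshape(-1,2),z)[:,:2].astype(np.float32)
    (cx,cy),(w,h),a=cv2.minAreaRect(P)
    if w<h: w,h,a=h,w,a+90
    return np.array([cx,cy]),w+1,h+1,(a+90)%180-90
def beds(d,tag=''):
    hsv=cv2.cvtColor(d['img'],cv2.COLOR_BGR2HSV); H,S,V=cv2.split(hsv); out={}
    from scipy.ndimage import binary_fill_holes as fill
    for nm,m in (('blue',(H>100)&(H<125)&(S>150)&(V>90)),('yellow',(H>18)&(H<35)&(S>150)&(V>90))):
        t=big(m,1)[0]; f=fill(t); print(nm,'outer',box(f,d,6))
        ins=f&~t&((S<70)if nm=='blue' else (S<90))
        for b in big(ins,3 if nm=='blue' else 2):
            r=box(b,d,3); print('  bed',r[0].round(1),np.round(r[1:],1))
            cv2.drawContours
E
python3 - <<'E'
from meas import *
s=ctrl.read_state();print(s['eef_pos'],s['tool_rot'])
beds(load('w1')); d=grab('wrist','w2'); print('rest'); beds(d); print('scene'); beds(load('scene0')); print('side'); beds(load('side0'))
E
```

```text
[556.27453614 121.67978969 239.71343334] [3.14140540e+00 1.12348195e-03 1.01009358e+00]
blue outer (array([507.46588135, 202.3924408 ]), 175.97862243652344, 119.94247436523438, 59.91071701049805)
  bed [487.7 214.1] [145.7  21.6  60. ]
  bed [511.5 163.2] [82.1 23.6 59.9]
  bed [549.7 229.2] [54.4 21.5 59.8]
yellow outer (array([609.29638672,  51.2562027 ]), 176.07119750976562, 119.29263305664062, 64.93385314941406)
  bed [588.7  61.5] [139.2  25.8  64.9]
  bed [630.5  42. ] [109.2  21.8  64.9]
rest
blue outer (array([507.55755615, 202.38983154]), 175.91110229492188, 119.86537170410156, 59.96159744262695)
  bed [487.7 214. ] [145.4  21.6  60. ]
  bed [511.5 163.2] [82.4 23.5 59.9]
  bed [549.6 229. ] [54.  21.5 60. ]
yellow outer (array([609.34484863,  51.31095123]), 175.99957275390625, 119.26681518554688, 64.93411254882812)
  bed [588.7  61.5] [139.1  25.8  64.9]
  bed [630.4  41.8] [109.3  21.9  64.8]
scene
blue outer (array([506.12338257, 201.83483887]), 175.04013061523438, 119.56407928466797, 59.977333068847656)
  bed [486.5 213.5] [141.3  20.6  60. ]
  bed [510.6 163.4] [76.2 23.  60. ]
  bed [547.3 227.8] [53.5 20.5 57.7]
yellow outer (array([607.87567139,  51.51366425]), 176.1295928955078, 120.95907592773438, 65.10847473144531)
  bed [587.1  60.7] [137.2  25.5  65.2]
  bed [629.   40.9] [107.4  21.5  64.6]
side
blue outer (array([507.32348633, 204.34178162]), 175.9156951904297, 119.29373168945312, 59.97677230834961)
  bed [487.2 215.7] [142.6  21.7  60. ]
  bed [511.1 165.1] [78.5 23.8 59.9]
  bed [548.9 230.9] [54.5 20.1 58.5]
yellow outer (array([608.74090576,  53.59709167]), 176.5386962890625, 120.2593994140625, 64.8033447265625)
  bed [588.3  62.9] [138.2  25.5  64.9]
  bed [629.8  43.1] [107.   21.6  65.2]
```

Both trays measure at the given sizes: blue at 60.0° and yellow at 64.9°. All three cameras agree to within 2 mm. Next I'll look at the stock.

```bash
python3 m.py go 470 350 240 150
```

```text
[5.79, -7.72, -0.0, -15.33]
```

>>> {"fn": "servo_tool", "kwargs": {
  "commands": [5.79,-7.72,0,-15.33,0,5.79,-7.72,0,-15.33,0,5.79,-7.72,0,-15.33,0,5.79,-7.72,0,-15.33,0,5.79,-7.72,0,-15.33,0,5.79,-7.72,0,-15.33,0,5.79,-7.72,0,-15.33,0,5.79,-7.72,0,-15.33,0,5.79,-7.72,0,-15.33,0,5.79,-7.72,0,-15.33,0]
}}

```text
clock: 3.08
eef_pos: [470.1, 347.5, 239.9]
tool_rot: [3.142, 0.001, 2.268]
force: [-0.6, -0.8, -0.7]
width: 85.7
```

```bash
python3 -c "
from h import *
d=grab('wrist','w3');s=ctrl.read_state();print(s['eef_pos'],s['tool_rot'],s['qpos']);print(d['T'].round(3))"
```

```text
[470.22204288 347.34036605 239.72066961] [-3.14144429e+00  6.70861948e-04  2.27235296e+00] [-0.30260718  0.58376374 -0.60750179  1.68450847  0.38513382  0.99560153
 -0.34381942]
[[ 7.68000e-01  6.08000e-01  2.02000e-01  4.17857e+02]
 [ 6.41000e-01 -7.27000e-01 -2.45000e-01  4.10489e+02]
 [-2.00000e-03  3.18000e-01 -9.48000e-01  3.82622e+02]
 [ 0.00000e+00  0.00000e+00  0.00000e+00  1.00000e+00]]
```

View pics/w3.png

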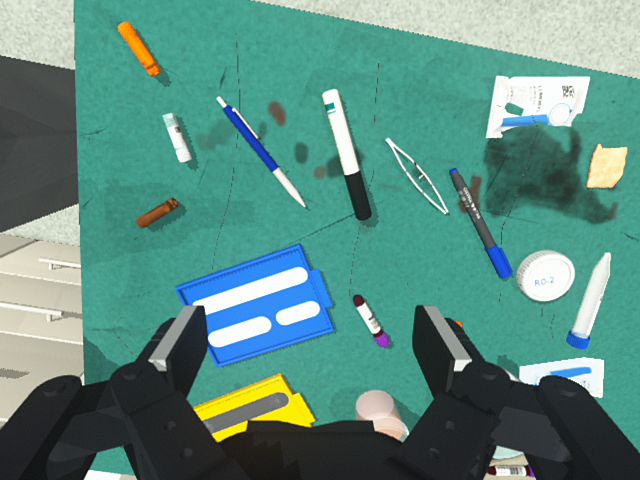

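The wrist view shows all the stock:
- pen (262,152)
- marker (347,155)
- forceps (417,177)
- vial (371,321)
- cryovial (178,138), clear with a white cap

The orange (138,48) and brown (157,213) look-alikes are clearly different from the cryovial. I'll measure with masks and check one enlarged crop.

```bash
echo '[470,350,239.9,129.6]' > cmd.json; cat > stock.py <<'E'
from meas import *
def notgreen(d):
    hsv=cv2.cvtColor(d['img'],cv2.COLOR_BGR2HSV); H,S,V=cv2.split(hsv)
    return ~((H>68)&(H<98)&(S>75))
def item(d,uv,z,amin=60,win=90,m=None):
    m=notgreen(d) if m is None else m
    w=np.zeros_like(m); u,v=uv; w[max(0,v-win):v+win,max(0,u-win):u+win]=1; m=m&w
    k,l,st,_=cv2.connectedComponentsWithStats(m.astype(np.uint8),connectivity=8)
    ys,xs=np.nonzero(l); i=np.argmin((ys-v)**2+(xs-u)**2); c=l==l[ys[i],xs[i]]
    return c,box(c,d,z)
E
python3 - <<'E'
from stock import *
d=load('w3'); vis=d['img'].copy()
hsv=cv2.cvtColor(d['img'],cv2.COLOR_BGR2HSV); H,S,V=cv2.split(hsv)
bright=((V>150)&(S<75))|((H>100)&(H<130)&(S>120))
ms=dict(pen=bright,cryo=(V>140)&(S<85),marker=((S<60)&(V>150))|(V<45),forc=((S<70)&(V>110)),vial=((S<70)&(V>130))|((H>120)&(S>70))|((H<10)&(V<110)&(S>90)))
for n,uv,z in(('pen',(262,152),5),('cryo',(180,143),6.5),('marker',(345,150),9),('forc',(417,177),5),('vial',(371,321),7.5)):
    for mm in (None,ms[n]):
        c,r=item(d,uv,z,m=mm); print(n,r[0].round(1),np.round(r[1:],1),c.sum())
    cs=cv2.findContours(c.astype(np.uint8),cv2.RETR_EXTERNAL,cv2.CHAIN_APPROX_NONE)[0]; cv2.drawContours(vis,cs,-1,(0,0,255),1)
cv2.imwrite('pics/v3.png',cv2.resize(vis[80:360,150:470],None,fx=2.1,fy=2.1,interpolation=cv2.INTER_NEAREST))
E
```

```text
pen [404.6 351.8] [140.5  13.2 -12.8] 1270
pen [404.6 351.8] [140.5  13.  -12.7] 1218
cryo [327.7 308. ] [ 49.4  15.4 -36.2] 647
cryo [327.6 307.9] [ 49.5  15.1 -36.2] 606
marker [473.6 403.4] [137.4  18.2 -32.5] 1995
marker [473.  403.8] [136.1  17.1 -32.6] 1814
forc [542.8 436.3] [106.5  17.1  -8.6] 569
forc [542.8 436.3] [106.5  17.1  -8.6] 545
vial [622.9 277.8] [ 82.5  16.4 -19.8] 662
vial [622.7 278.5] [ 80.7  15.9 -21.1] 594
```

View pics/v3.png

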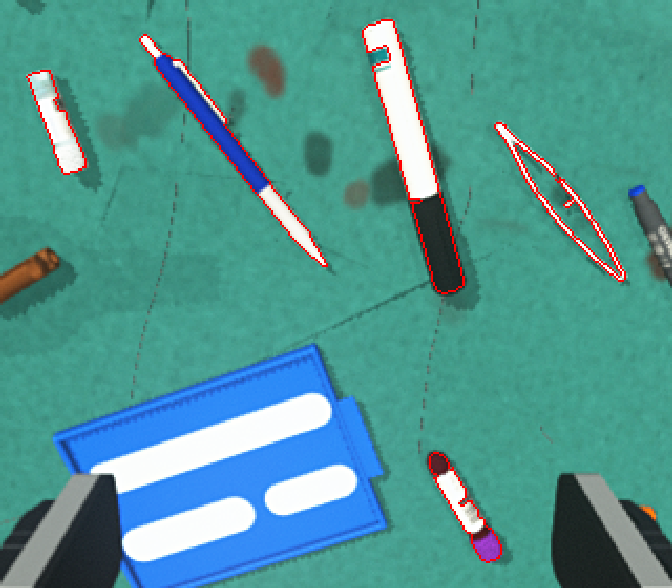

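The masks outline all five correctly. I'll go above the pen and check it closer.

```bash
python3 m.py go 404.6 351.8 80 167.2
```

```text
[1.72, -1.97, 6.4, -6.27]
```

>>> {"fn": "servo_tool", "kwargs": {
  "commands": [1.72,-1.97,6.4,-6.27,0.5,1.72,-1.97,6.4,-6.27,0.5,1.72,-1.97,6.4,-6.27,0.5,1.72,-1.97,6.4,-6.27,0.5,1.72,-1.97,6.4,-6.27,0.5,1.72,-1.97,6.4,-6.27,0.5,1.72,-1.97,6.4,-6.27,0.5,1.72,-1.97,6.4,-6.27,0.5,1.72,-1.97,6.4,-6.27,0.5]
}}

```text
clock: 3.88
eef_pos: [406.3, 350.7, 81.1]
tool_rot: [3.139, 0.002, 2.914]
force: [0.3, 0.4, -0.4]
width: 42.4
```

```bash
python3 m.py set 1.72 -1.97 6.4 -6.27; cat > look.py <<'E'
from stock import *
import sys
# look.py tag name z X Y  : picture, measure the item near world X,Y
tag,n,z,X,Y=sys.argv[1],sys.argv[2],*map(float,sys.argv[3:6])
d=grab('wrist',tag); s=ctrl.read_state(); print(s['clock'],s['eef_pos'].round(1),np.degrees(s['tool_rot']).round(2),s['width'],s['force'].round(1))
uv=proj(d,[[X,Y,z]])[0].astype(int)
hsv=cv2.cvtColor(d['img'],cv2.COLOR_BGR2HSV); H,S,V=cv2.split(hsv)
m=notgreen(d)
c,r=item(d,uv,z,win=220,m=m); print(n,uv,r[0].round(1),np.round(r[1:],1),c.sum())
v=d['img'].copy(); cv2.drawContours(v,cv2.findContours(c.astype(np.uint8),cv2.RETR_EXTERNAL,cv2.CHAIN_APPROX_NONE)[0],-1,(0,0,255),1)
e=proj(d,[s['eef_pos'],[s['eef_pos'][0],s['eef_pos'][1],z]]).astype(int)
for q in e: cv2.circle(v,tuple(int(t) for t in q),3,(0,255,255),1)
cv2.imwrite(f'pics/{tag}v.png',v)
E
python3 look.py w4 pen 5 404.6 351.8
```

```text
[404.64 351.74  79.9  167.22]
3.9333 [406.1 350.6  81. ] [1.7987e+02 1.3000e-01 1.6702e+02] 42.71738584635157 [-0.2  1.  -0.1]
pen [310 245] [404.7 352.1] [140.3  13.6 -13.5] 2930
```

View pics/w4v.png

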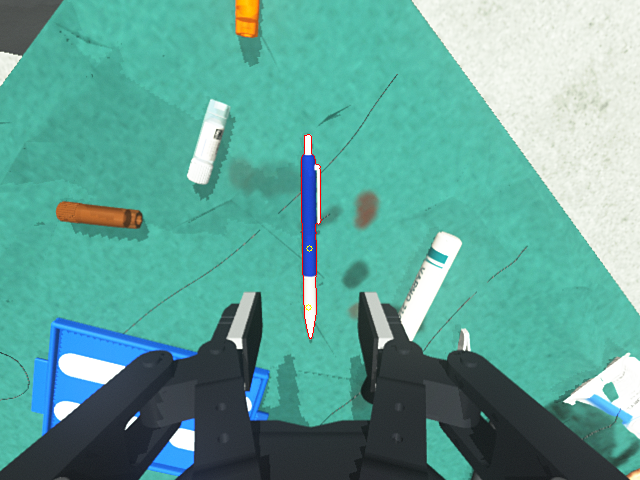

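The closer view agrees to 0.5 mm, with the pen running from (308,135) to (311,338). I'll descend and grip.

```bash
python3 - <<'E'
from h import *
d=load('w4');p=ray(d,[(308,134.5),(310.7,339)],5);print(p.round(1),p.mean(0),np.degrees(np.arctan2(*(p[1]-p[0])[1::-1])))
E
python3 m.py go 404.7 351.9 2.5 166.7
```

```text
[[336.7 366.1   5. ]
 [473.4 336.1   5. ]] [405.03810229 351.11726919   5.        ] -12.382674845652625
[-0.0, 0.01, 3.1, 0.09]
```

>>> {"fn": "servo_tool", "kwargs": {
  "commands": [0,0.01,3.1,0,0.5,0,0.01,3.1,0,0.5,0,0.01,3.1,0,0.5,0,0.01,3.1,0,0.5,0,0.01,3.1,0,1,0,0.01,3.1,0,1,0,0.01,3.1,0,1,0,0.01,3.1,0,1,0,0.01,3.1,0,1,0,0.01,3.1,0,1]
}}

```text
clock: 4.77
eef_pos: [405.1, 350.7, 3.4]
tool_rot: [3.14, 0.001, 2.918]
force: [-0.3, -0.9, 7.0]
width: 7.6
```

```bash
python3 m.py set 0 0.01 3.1 0; python3 m.py go 404.7 351.8 60 167.2 487.7 214 60 60 487.7 214 80 60
```

```text
[404.7  351.98   2.4  167.22]
[-0.0, -0.01, -2.3, 0.0]
[-4.46, -4.65, -2.3, 17.87]
[-4.46, -4.65, -3.1, 17.87]
```

>>> {"fn": "servo_tool", "kwargs": {
  "commands": [0,0,-2.3,0,1,0,0,-2.3,0,1,-4.46,-4.65,-2.3,17.87,1,-4.46,-4.65,-2.3,17.87,1,-4.46,-4.65,-2.3,17.87,1,-4.46,-4.65,-2.3,17.87,1,-4.46,-4.65,-2.3,17.87,1,-4.46,-4.65,-2.3,17.87,1,-4.46,-4.65,-2.3,17.87,1,-4.46,-4.65,-2.3,17.87,1]
}}

```text
clock: 5.6
eef_pos: [488.0, 212.0, 60.3]
tool_rot: [3.141, -0.0, 1.911]
force: [0.1, 0.5, 0.2]
width: 7.2
```

```bash
python3 -c "
from h import *
s=ctrl.read_state();print(s['eef_pos'],np.degrees(s['tool_rot']),s['width'],s['qd'].round(2))"
```

```text
[488.01754221 212.03218393  60.25536334] [ 1.79947653e+02 -2.24585665e-02  1.09501264e+02] 7.196464895075999 [-0.26 -0.06  0.39  0.01 -0.47 -0.14 -1.04]
```

```bash
echo '[487.9,212.2,60.1,109.9]' > cmd.json; python3 m.py go 487.7 214 60 60
```

```text
[0.07, 0.02, 0.0, 8.32]
```

>>> {"fn": "servo_tool", "kwargs": {
  "commands": [0.07,0.02,0,8.32,1,0.07,0.02,0,8.32,1,0.07,0.02,0,8.32,1,0.07,0.02,0,8.32,1,0.07,0.02,0,8.32,1,0.07,0.02,0,8.32,1,0.07,0.02,0,8.32,1,0.07,0.02,0,8.32,1,0.07,0.02,0,8.32,1,0.07,0.02,0,8.32,1]
}}

```text
clock: 6.43
eef_pos: [487.5, 214.4, 59.9]
tool_rot: [3.142, -0.0, 1.05]
force: [0.4, 0.5, -1.1]
width: 7.3
```

```bash
python3 m.py set .07 .02 0 8.32; python3 look.py w5 pen 62 487.7 214; python3 -c "
from meas import *
"
```

```text
[487.77 214.02  60.1   59.98]
6.4833 [487.6 214.3  59.8] [-1.7999e+02 -2.0000e-02  6.0150e+01] 7.2936927425430556 [0.2 1.1 0.8]
pen [311 310] [483.3 206.7] [236.7 189.4 -29.9] 100351
```

View pics/w5v.png

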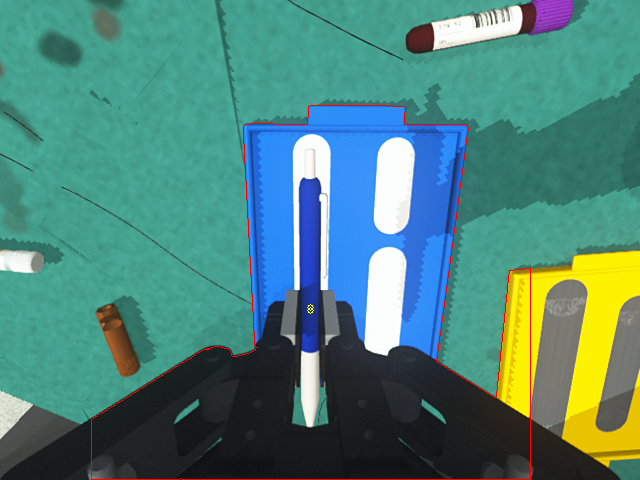

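```bash
python3 - <<'E'
from h import *
d=load('w5')
for z in(60,62,64):
  p=ray(d,[(310,149),(309.5,427.5)],z)[:,:2];v=p[0]-p[1];print(p.round(1).tolist(),p.mean(0).round(1),np.linalg.norm(v).round(1),np.degrees(np.arctan2(v[1],v[0])).round(2))
b=load('w2'); 
E
python3 m.py go 487.7 214 6.5 60
```

```text
[[522.0, 274.7], [452.7, 154.7]] [487.3 214.7] 138.6 60.04
[[522.0, 274.9], [453.8, 156.5]] [487.9 215.7] 136.6 60.04
[[522.1, 275.0], [454.9, 158.3]] [488.5 216.7] 134.7 60.04
[-0.0, -0.0, 2.14, -0.0]
```

>>> {"fn": "servo_tool", "kwargs": {
  "commands": [-0.02,0,1.9,0,1,-0.02,0,1.9,0,1,-0.02,0,2.13,0,1,-0.02,0,2.13,0,1,-0.02,0,2.13,0,1,-0.02,0,2.13,0,0.72,-0.02,0,2.13,0,0.72,-0.02,0,2.13,0,0.72,-0.02,0,0.5,0,0.72,-0.02,0,-2,0,0.5]
}}

```text
clock: 7.32
eef_pos: [484.7, 212.6, 86.7]
tool_rot: [-3.137, 0.007, 1.048]
force: [1.1, 1.2, 0.8]
width: 34.7
```

```bash
python3 m.py set -0.02 0 0.5 0; python3 -c "
from h import *
s=ctrl.read_state();print(s['eef_pos'],np.degrees(s['tool_rot']),s['width'],s['qd'].round(2))"
```

```text
[487.52 213.58  47.6   59.98]
[484.6875374  212.63163583  86.74354249] [-179.72446416    0.39103003   60.04537583] 34.66358734609544 [ 0.22 -0.93 -0.32 -0.26 -0.21  1.1   0.19]
```

```bash
echo '[487.0,213.4,88.5,60]' > cmd.json; python3 m.py go 622.5 277.5 95 159.5
```

```text
[4.93, 3.41, -0.26, -16.58]
```

>>> {"fn": "servo_tool", "kwargs": {
  "commands": [4.93,3.41,-0.26,-16.58,0.5,4.93,3.41,-0.26,-16.58,0.5,4.93,3.41,-0.26,-16.58,0.5,4.93,3.41,-0.26,-16.58,0.5,4.93,3.41,-0.26,-16.58,0.5,4.93,3.41,-0.26,-16.58,0.5,4.93,3.41,-0.26,-16.58,0.5,4.93,3.41,-0.26,-16.58,0.5,4.93,3.41,-0.26,-16.58,0.5,4.93,3.41,-0.26,-16.58,0.5]
}}

```text
clock: 8.15
eef_pos: [622.6, 277.6, 95.3]
tool_rot: [-3.141, 0.0, 2.304]
force: [-0.5, -0.6, 0.3]
width: 42.6
```

>>> {"fn": "servo_tool", "kwargs": {
  "commands": [0,0,0,-4.65,0.5,0,0,0,-4.65,0.5,0,0,0,-4.65,0.5,0,0,0,-4.65,0.5,0,0,0,-4.65,0.5,0,0,0,-4.65,0.5]
}}

```text
clock: 8.65
eef_pos: [622.7, 277.5, 95.2]
tool_rot: [-3.141, -0.0, 2.781]
force: [0.7, -0.4, -0.8]
width: 42.4
```

```bash
python3 look.py w6 vial 7.5 622.5 277.5; python3 -c "
from h import *
grab('scene','s6')"
```

```text
8.7 [622.7 277.7  95.2] [-179.98   -0.    159.35] 42.75688628073808 [0.1 0.4 0.4]
vial [309 242] [622.6 278.5] [ 79.3  15.9 -20.1] 2091
```

View pics/w6v.png

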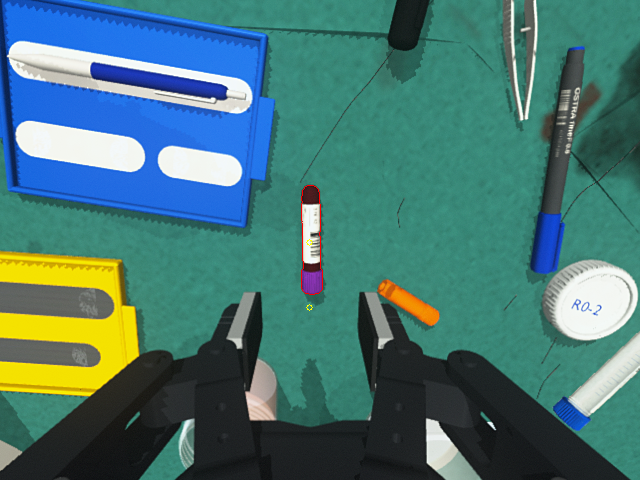

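View pics/s6.png

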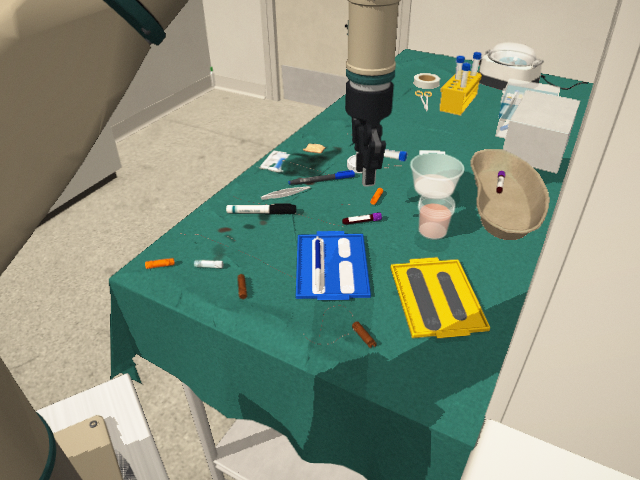

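The pen is lying on its bed in the blue tray. The vial, dark red with a purple cap, is between (311,185) and (312,295), and the orange look-alike at (408,302) is clear of the right finger. The cap end reads long because of its height, so I'm shifting the centre 1.7 mm.

```bash
echo '[622.7,277.7,95.2,159.4]' > cmd.json; python3 m.py go 621.0 279.2 4 159.6
```

```text
[0.08, 0.03, 3.65, -0.03]
```

>>> {"fn": "servo_tool", "kwargs": {
  "commands": [0.08,0.03,2,-0.03,0.6,0.08,0.03,2,-0.03,0.6,0.08,0.03,3.65,-0.03,0.6,0.08,0.03,3.65,-0.03,0.6,0.08,0.03,3.65,-0.03,0.6,0.08,0.03,3.65,-0.03,1,0.08,0.03,3.65,-0.03,1,0.08,0.03,3.65,-0.03,1,0.08,0.03,3.65,-0.03,1,0.08,0.03,3.65,-0.03,1]
}}

```text
clock: 9.58
eef_pos: [621.3, 279.5, 4.9]
tool_rot: [3.141, 0.001, 2.787]
force: [-0.8, -0.3, 2.6]
width: 10.4
```

```bash
python3 m.py set 0.08 .03 3.65 -.03; python3 m.py go 621 279.2 60 159.6 511.5 163.2 70 60
```

```text
[621.09 279.11   3.95 159.58]
[0.0, 0.0, -2.24, -0.0]
[2.49, -5.87, -2.64, 16.6]
```

>>> {"fn": "servo_tool", "kwargs": {
  "commands": [0,0,-2.24,0,1,0,0,-2.24,0,1,2.49,-5.87,-2.64,16.6,1,2.49,-5.87,-2.64,16.6,1,2.49,-5.87,-2.64,16.6,1,2.49,-5.87,-2.64,16.6,1,2.49,-5.87,-2.64,16.6,1,2.49,-5.87,-2.64,16.6,1,2.49,-5.87,-2.64,16.6,1,2.49,-5.87,-2.64,16.6,1]
}}

```text
clock: 10.42
eef_pos: [512.5, 163.4, 71.0]
tool_rot: [3.139, -0.0, 1.781]
force: [-0.9, 0.6, 0.0]
width: 10.3
```

>>> {"fn": "servo_tool", "kwargs": {
  "commands": [0,0,0,7.05,1,0,0,0,7.05,1,0,0,0,7.05,1,0,0,0,7.05,1,0,0,0,7.05,1,0,0,0,7.05,1,0,0,0,7.05,1,0,0,0,7.05,1]
}}

```text
clock: 11.08
eef_pos: [512.2, 163.7, 70.5]
tool_rot: [3.141, -0.001, 1.053]
force: [-0.2, -0.2, -0.3]
width: 10.5
```

```bash
python3 look.py w7 vial 72 511.5 163.2
```

```text
11.1333 [512.1 163.6  70.4] [ 1.7997e+02 -4.0000e-02  6.0320e+01] 10.410523269662567 [-0.1 -0.2  0.2]
vial [309 310] [508.2 158.5] [237.7 195.4 -29.8] 115316
```

View pics/w7.png

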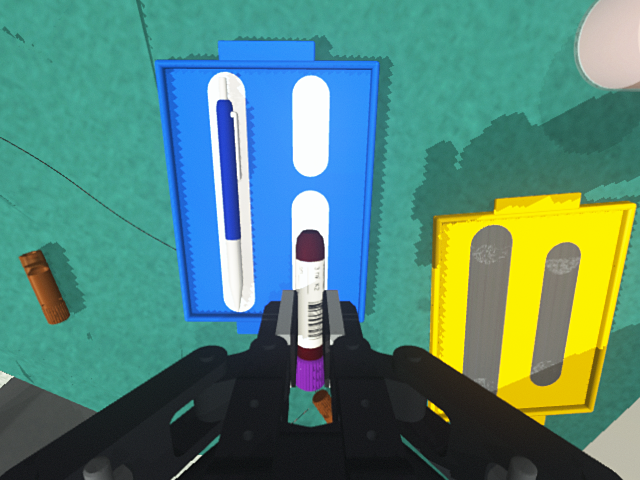

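```bash
echo '[512.1,163.6,70.4,60.2]' > cmd.json; python3 - <<'E'
from h import *
d=load('w7'); u=np.array([.5,.866])
for z in(66,70,74,78):
  p=ray(d,[(310,229.5),(310.5,391)],z)[:,:2];v=p[0]-p[1];c=p[0]-37.5*u;print(z,p.round(1).tolist(),c.round(1),np.linalg.norm(v).round(1),np.degrees(np.arctan2(v[1],v[0])).round(2))
d=load('w7')
p=ray(d,[(226,77),(239.5,311.5)],8)[:,:2];print('pen ends',p,p.mean(0))
E
python3 m.py go 511.5 163.2 8 60
```

```text
66 [[529.5, 194.5], [487.3, 120.1]] [510.8 162. ] 85.6 60.45
70 [[530.1, 195.6], [489.1, 123.2]] [511.4 163.1] 83.2 60.45
74 [[530.7, 196.7], [490.8, 126.3]] [512.  164.2] 80.9 60.45
78 [[531.4, 197.8], [492.6, 129.4]] [512.6 165.3] 78.6 60.45
pen ends [[523.88208587 273.48452077]
 [453.32318494 152.99073691]] [488.60263541 213.23762884]
[-0.03, -0.01, 2.5, 0.03]
```

>>> {"fn": "servo_tool", "kwargs": {
  "commands": [-0.03,-0.01,2,0.05,1,-0.03,-0.01,2,0.05,1,-0.03,-0.01,2.5,0.05,1,-0.03,-0.01,2.5,0.05,1,-0.03,-0.01,2.5,0.05,1,-0.03,-0.01,2.5,0.05,0.7,-0.03,-0.01,2.5,0.05,0.7,-0.03,-0.01,2.5,0.05,0.7,-0.03,-0.01,1,0.05,0.7,-0.03,-0.01,-1,0.05,0.6]
}}

```text
clock: 11.97
eef_pos: [508.7, 161.9, 85.0]
tool_rot: [-3.137, 0.006, 1.045]
force: [0.3, 0.4, -0.1]
width: 33.9
```

```bash
python3 -c "
from h import *
s=ctrl.read_state();print(s['eef_pos'],np.degrees(s['tool_rot']),s['width'],s['qd'].round(2))"; echo '[511.4,163.2,87.2,60]' > cmd.json; python3 m.py go 327.5 308 95 143.8
```

```text
[508.65633374 161.87577958  84.9648179 ] [-179.71739409    0.33173715   59.85381518] 33.86385062886202 [ 0.2  -0.92 -0.3  -0.25 -0.2   1.09  0.17]
[1.34, -9.27, -0.31, -13.97]
```

>>> {"fn": "servo_tool", "kwargs": {
  "commands": [1.34,-9.27,-0.31,-13.97,0.5,1.34,-9.27,-0.31,-13.97,0.5,1.34,-9.27,-0.31,-13.97,0.5,1.34,-9.27,-0.31,-13.97,0.5,1.34,-9.27,-0.31,-13.97,0.5,1.34,-9.27,-0.31,-13.97,0.5,1.34,-9.27,-0.31,-13.97,0.5,1.34,-9.27,-0.31,-13.97,0.5,1.34,-9.27,-0.31,-13.97,0.5,1.34,-9.27,-0.31,-13.97,0.5]
}}

```text
clock: 12.8
eef_pos: [327.7, 308.4, 94.9]
tool_rot: [3.141, 0.001, 2.301]
force: [-0.1, -0.0, 0.8]
width: 42.8
```

>>> {"fn": "servo_tool", "kwargs": {
  "commands": [0,0,0,-2.03,0.5,0,0,0,-2.03,0.5,0,0,0,-2.03,0.5,0,0,0,-2.03,0.5]
}}

```text
clock: 13.13
eef_pos: [328.0, 308.1, 94.7]
tool_rot: [3.141, 0.0, 2.504]
force: [-0.6, 0.3, 0.2]
width: 42.8
```

```bash
python3 look.py w8 cryo 6.5 327.5 308
```

```text
13.1833 [327.9 308.1  94.6] [1.7998e+02 1.0000e-02 1.4346e+02] 42.07859567479036 [-0.5  0.   0.1]
cryo [309 242] [328.6 307.6] [ 52.4  13.7 -35.8] 1268
```

View pics/w8v.png

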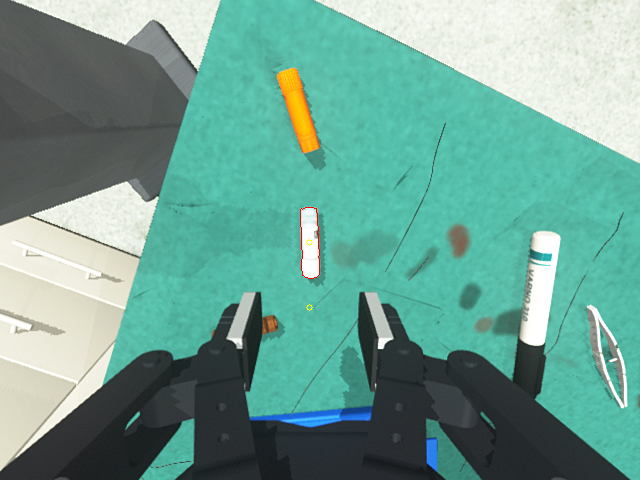

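The cryovial, clear with a ribbed white cap, is at (310,243). The orange (298,110) and brown (270,324) look-alikes are well outside the jaws.

```bash
echo '[327.9,308.1,94.6,143.6]' > cmd.json; python3 m.py go 327.3 308.6 3 144.1
```

```text
[0.03, 0.0, 3.66, -0.08]
```

>>> {"fn": "servo_tool", "kwargs": {
  "commands": [0.03,0,2,-0.08,0.6,0.03,0,2,-0.08,0.6,0.03,0,3.66,-0.08,0.6,0.03,0,3.66,-0.08,0.6,0.03,0,3.66,-0.08,0.6,0.03,0,3.66,-0.08,1,0.03,0,3.66,-0.08,1,0.03,0,3.66,-0.08,1,0.03,0,3.66,-0.08,1,0.03,0,3.66,-0.08,1]
}}

```text
clock: 14.02
eef_pos: [327.1, 308.6, 3.4]
tool_rot: [3.141, 0.0, 2.515]
force: [-1.1, 0.1, 4.1]
width: 10.4
```

```bash
python3 m.py set 0.03 0 3.66 -.08; python3 m.py go 327.3 308.6 70 144.1 549.6 229.1 70 60
```

```text
[327.3  308.55   3.1  144.08]
[0.0, 0.0, -2.68, -0.0]
[-9.07, 2.64, -2.68, 14.01]
```

>>> {"fn": "servo_tool", "kwargs": {
  "commands": [0,0,-2.68,0,1,0,0,-2.68,0,1,-9.07,2.64,-2.68,14.01,1,-9.07,2.64,-2.68,14.01,1,-9.07,2.64,-2.68,14.01,1,-9.07,2.64,-2.68,14.01,1,-9.07,2.64,-2.68,14.01,1,-9.07,2.64,-2.68,14.01,1,-9.07,2.64,-2.68,14.01,1,-9.07,2.64,-2.68,14.01,1]
}}

```text
clock: 14.85
eef_pos: [551.7, 226.9, 69.7]
tool_rot: [3.141, 0.0, 1.504]
force: [-1.6, 1.4, -0.4]
width: 10.0
```

>>> {"fn": "servo_tool", "kwargs": {
  "commands": [0,0,0,4.47,1,0,0,0,4.47,1,0,0,0,4.47,1,0,0,0,4.47,1,0,0,0,4.47,1,0,0,0,4.47,1]
}}

```text
clock: 15.35
eef_pos: [549.3, 229.1, 70.0]
tool_rot: [3.142, 0.0, 1.05]
force: [0.8, -0.1, 0.5]
width: 10.2
```

```bash
python3 look.py w9 cryo 72 549.6 229
```

```text
15.4 [549.3 229.1  69.9] [-1.7999e+02  1.0000e-02  6.0140e+01] 10.3359691562429 [-0.3  0.3 -0.6]
cryo [311 309] [537.5 208.3] [237.  159.6 -29.9] 86085
```

View pics/w9.png

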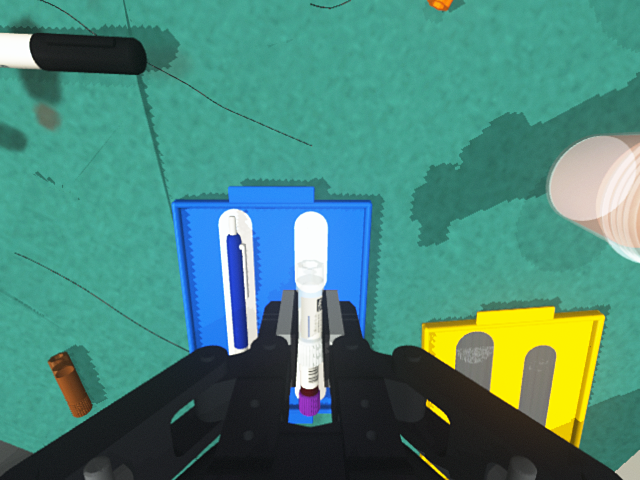

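```bash
echo '[549.3,229.1,69.9,60.1]' > cmd.json; python3 - <<'E'
from h import *
d=load('w9'); u=np.array([.5,.866])
for z in(70,73,76):
  p=ray(d,[(311,260.5)],z)[0,:2];print(z,p.round(1),(p-24*u).round(1))
E
python3 m.py go 549.6 229.1 6.5 60
```

```text
70 [560.9 248.8] [548.9 228. ]
73 [561.5 249.9] [549.5 229.1]
76 [562.1 251. ] [550.1 230.2]
[0.01, 0.01, 2.54, 0.02]
```

>>> {"fn": "servo_tool", "kwargs": {
  "commands": [0,0,2,0.02,1,0,0,2,0.02,1,0,0,2.53,0.02,1,0,0,2.53,0.02,1,0,0,2.53,0.02,1,0,0,2.53,0.02,0.7,0,0,2.53,0.02,0.7,0,0,2.53,0.02,0.7,0,0,1,0.02,0.7,0,0,-1,0.02,0.6]
}}

```text
clock: 16.23
eef_pos: [547.1, 228.1, 85.0]
tool_rot: [-3.137, 0.006, 1.045]
force: [0.8, 0.0, 1.2]
width: 33.8
```

```bash
echo '[549.3,229.1,86.6,60]' > cmd.json; python3 m.py go 473.5 403.8 100 147.4
```

```text
[4.54, -6.12, -0.54, -14.57]
```

>>> {"fn": "servo_tool", "kwargs": {
  "commands": [4.54,-6.12,-0.54,-14.57,0.4,4.54,-6.12,-0.54,-14.57,0.4,4.54,-6.12,-0.54,-14.57,0.4,4.54,-6.12,-0.54,-14.57,0.4,4.54,-6.12,-0.54,-14.57,0.4,4.54,-6.12,-0.54,-14.57,0.4,4.54,-6.12,-0.54,-14.57,0.4,4.54,-6.12,-0.54,-14.57,0.4,4.54,-6.12,-0.54,-14.57,0.4,4.54,-6.12,-0.54,-14.57,0.4]
}}

```text
clock: 17.07
eef_pos: [474.4, 404.1, 100.7]
tool_rot: [3.141, 0.001, 2.301]
force: [0.3, 0.6, 0.1]
width: 51.0
```

>>> {"fn": "servo_tool", "kwargs": {
  "commands": [0,0,0,-2.63,0.4,0,0,0,-2.63,0.4,0,0,0,-2.63,0.4,0,0,0,-2.63,0.4,0,0,0,-2.63,0.4]
}}

```text
clock: 17.48
eef_pos: [474.3, 404.0, 100.4]
tool_rot: [3.141, 0.0, 2.567]
force: [-0.1, -0.0, -0.4]
width: 51.3
```

```bash
python3 look.py w10 marker 9 473.5 403.8;python3 -c "
from h import *
grab('scene','s10');d=grab('side','d10');cv2.imwrite('pics/d10c.png',cv2.resize(d['img'][230:340,280:400],None,fx=5,fy=5,interpolation=cv2.INTER_CUBIC))"
```

```text
17.5333 [474.3 404.1 100.4] [1.7999e+02 2.0000e-02 1.4712e+02] 51.06443980494446 [ 0.1  0.5 -0.5]
marker [308 240] [474.1 403.4] [137.4  17.8 -32.8] 4217
```

View pics/w10v.png

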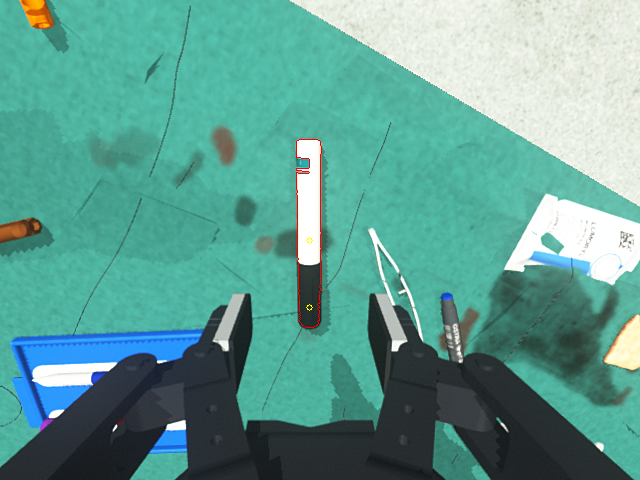

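View pics/d10c.png

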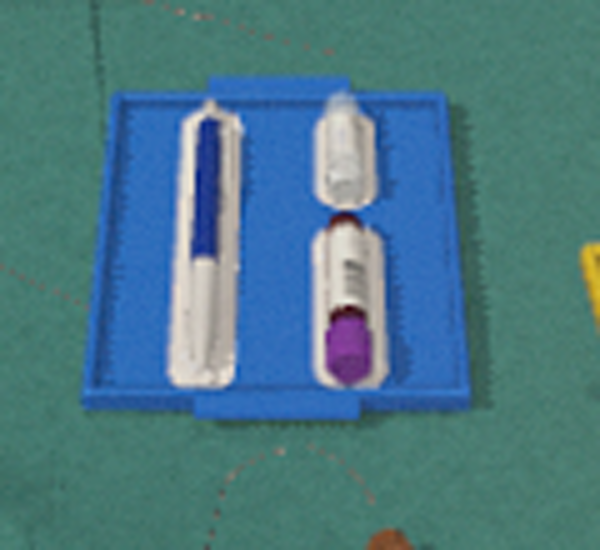

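The blue tray now has the pen, cryovial and vial on their beds. The marker runs from (309,140) to (309,327). The forceps end at (372,230) is about 44 mm away, so I'm narrowing the jaws before descending.

```bash
echo '[474.3,404.1,100.4,147.1]' > cmd.json; python3 m.py go 473.1 404 5 147.3
```

```text
[0.04, -0.03, 3.82, -0.03]
```

>>> {"fn": "servo_tool", "kwargs": {
  "commands": [0.04,-0.03,1.5,-0.03,0.6,0.04,-0.03,1.5,-0.03,0.6,0.04,-0.03,3.82,-0.03,0.6,0.04,-0.03,3.82,-0.03,0.6,0.04,-0.03,3.82,-0.03,0.6,0.04,-0.03,3.82,-0.03,1,0.04,-0.03,3.82,-0.03,1,0.04,-0.03,3.82,-0.03,1,0.04,-0.03,3.82,-0.03,1,0.04,-0.03,3.82,-0.03,1]
}}

```text
clock: 18.47
eef_pos: [473.7, 404.6, 6.0]
tool_rot: [3.139, 0.001, 2.573]
force: [-0.2, 0.0, 4.0]
width: 14.1
```

```bash
python3 m.py set 0.04 -.03 3.82 -.03; python3 m.py go 473.1 404 75 147.3 588.7 61.5 75 64.9
```

```text
[473.05 404.01   4.9  147.28]
[-0.0, 0.0, -2.8, -0.0]
[-11.3, -9.03, -2.8, 13.73]
```

>>> {"fn": "servo_tool", "kwargs": {
  "commands": [0,0,-2.8,0,1,0,0,-2.8,0,1,-11.3,-9.03,-2.8,13.73,1,-11.3,-9.03,-2.8,13.73,1,-11.3,-9.03,-2.8,13.73,1,-11.3,-9.03,-2.8,13.73,1,-11.3,-9.03,-2.8,13.73,1,-11.3,-9.03,-2.8,13.73,1,-11.3,-9.03,-2.8,13.73,1,-11.3,-9.03,-2.8,13.73,1]
}}

```text
clock: 19.3
eef_pos: [581.1, 86.6, 75.5]
tool_rot: [3.14, -0.0, 1.567]
force: [0.2, 0.8, -0.8]
width: 14.3
```

```bash
python3 -c "
from h import *
s=ctrl.read_state();print(s['eef_pos'],np.degrees(s['tool_rot']),s['width'],s['qd'].round(2))"
```

```text
[581.09829169  86.60743047  75.46893453] [ 1.79932502e+02 -1.54727487e-02  8.98013823e+01] 14.301207055797926 [ 0.65  0.03  0.29 -0.22 -0.37  0.03 -0.28]
```

```bash
echo '[580,88,75,90]' > cmd.json; python3 m.py go 588.7 61.5 75 64.9
```

```text
[-1.06, 0.35, 0.0, 4.18]
```

>>> {"fn": "servo_tool", "kwargs": {
  "commands": [-1.06,0.35,0,4.18,1,-1.06,0.35,0,4.18,1,-1.06,0.35,0,4.18,1,-1.06,0.35,0,4.18,1,-1.06,0.35,0,4.18,1,-1.06,0.35,0,4.18,1,-1.06,0.35,0,4.18,1]
}}

```text
clock: 19.88
eef_pos: [589.3, 62.3, 74.9]
tool_rot: [3.141, -0.0, 1.138]
force: [-1.1, -0.4, 0.2]
width: 14.0
```

```bash
python3 look.py w11 m 80 588.7 61.5
```

```text
19.9333 [589.3  62.3  74.8] [ 1.7999e+02 -2.0000e-02  6.5170e+01] 14.222085219919357 [-0.6 -0.4 -0.1]
m [309 315] [585.5  56.3] [231.8 184.8 -24.9] 98569
```

View pics/w11.png

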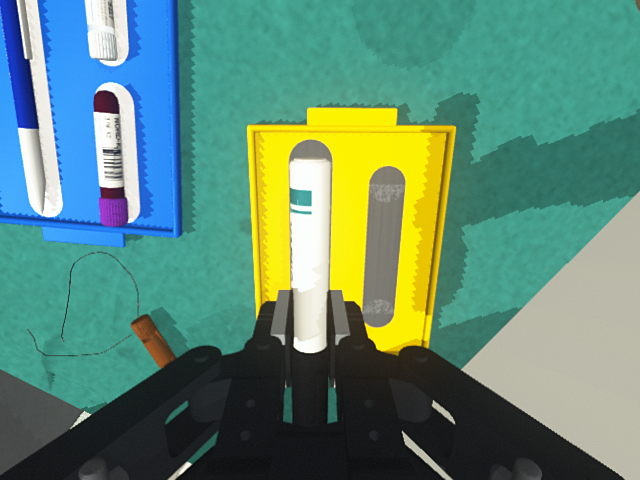

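```bash
echo '[589.3,62.3,74.8,65.15]' > cmd.json; python3 - <<'E'
from h import *
d=load('w11'); a=np.radians(65); u=np.array([np.cos(a),np.sin(a)])
for z in(75,78,81,86):
  p=ray(d,[(311,158.5),(309.7,345)],z)[:,:2];v=p[0]-p[1];print(z,p[0].round(1),(p[0]-67*u).round(1),np.degrees(np.arctan2(v[1],v[0])))
E
python3 m.py go 588.7 61.5 9 64.9
```

```text
75 [617.2 122.1] [588.9  61.3] 64.79657107669648
78 [617.3 122.4] [589.   61.6] 64.79657107669652
81 [617.5 122.7] [589.1  61.9] 64.79657107669651
86 [617.7 123.2] [589.4  62.5] 64.79657107669651
[-0.04, -0.01, 2.63, 0.04]
```

>>> {"fn": "servo_tool", "kwargs": {
  "commands": [-0.01,-0.01,2,0,1,-0.01,-0.01,2,0,1,-0.01,-0.01,2.62,0,1,-0.01,-0.01,2.62,0,1,-0.01,-0.01,2.62,0,1,-0.01,-0.01,2.62,0,0.67,-0.01,-0.01,2.62,0,0.67,-0.01,-0.01,2.62,0,0.67,-0.01,-0.01,1,0,0.67,-0.01,-0.01,-0.8,0,0.6]
}}

```text
clock: 20.77
eef_pos: [586.3, 61.6, 89.7]
tool_rot: [-3.136, 0.004, 1.136]
force: [1.3, 0.1, -0.2]
width: 34.4
```

```bash
echo '[589,62,91.5,65.15]' > cmd.json; python3 m.py go 542.8 436.3 100 170
```

```text
[12.81, -7.97, -0.34, -17.47]
```

>>> {"fn": "servo_tool", "kwargs": {
  "commands": [12.81,-7.97,-0.34,-17.47,0.5,12.81,-7.97,-0.34,-17.47,0.5,12.81,-7.97,-0.34,-17.47,0.5,12.81,-7.97,-0.34,-17.47,0.5,12.81,-7.97,-0.34,-17.47,0.5,12.81,-7.97,-0.34,-17.47,0.5,12.81,-7.97,-0.34,-17.47,0.5,12.81,-7.97,-0.34,-17.47,0.5,12.81,-7.97,-0.34,-17.47,0.5,12.81,-7.97,-0.34,-17.47,0.5]
}}

```text
clock: 21.6
eef_pos: [538.2, 448.3, 101.7]
tool_rot: [3.134, -0.008, 2.401]
force: [-1.4, 2.1, 0.7]
width: 42.9
```

>>> {"fn": "servo_tool", "kwargs": {
  "commands": [0,0,0,-5.54,0.5,0,0,0,-5.54,0.5,0,0,0,-5.54,0.5,0,0,0,-5.54,0.5,0,0,0,-5.54,0.5,0,0,0,-5.54,0.5,0,0,0,-5.54,0.5]
}}

```text
clock: 22.18
eef_pos: [543.4, 436.0, 100.0]
tool_rot: [3.142, 0.0, 2.963]
force: [-0.1, 0.7, 0.5]
width: 42.8
```

```bash
python3 look.py w12 forceps 5 542.8 436.3
```

```text
22.2333 [543.4 436.2 100.1] [1.8000e+02 2.0000e-02 1.6978e+02] 42.654016793332545 [ 0.5 -0.2  0.1]
forceps [309 238] [542.8 436.3] [106.1  16.5  -9.7] 1021
```

View pics/w12v.png

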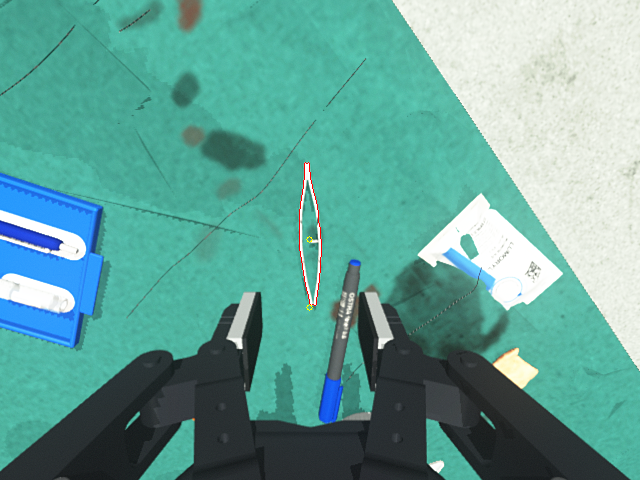

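The forceps run from (307,163) to (314,306). The near end of the blue-capped marker is at (354,262), close to where the right finger would come down. I'll grip the forceps about 10 mm toward the far end to stay clear of it.

```bash
echo '[543.4,436.2,100.1,169.8]' > cmd.json; python3 - <<'E'
from h import *
d=load('w12')
p=ray(d,[(306.7,162.5),(314,306.5)],5)[:,:2];v=p[0]-p[1];c=p.mean(0);print(p.round(1),c.round(1),np.linalg.norm(v),np.degrees(np.arctan2(v[1],v[0])), 'grip',c+10*v/np.linalg.norm(v))
print('bm end',ray(d,[(354,260),(348,264)],7).round(1))
E
```

```text
[[491.  443.6]
 [596.2 429.8]] [543.6 436.7] 106.0967939561763 172.50750415424073 grip [533.71300856 438.00384362]
bm end [[563.6 464.3   7. ]
 [565.9 459.6   7. ]]
```

```bash
python3 m.py go 533.0 438.1 3 172.4
```

```text
[0.42, 0.0, 3.88, -0.43]
```

>>> {"fn": "servo_tool", "kwargs": {
  "commands": [0.42,0,1.5,-0.43,0.65,0.42,0,1.5,-0.43,0.65,0.42,0,3.88,-0.43,0.65,0.42,0,3.88,-0.43,0.65,0.42,0,3.88,-0.43,0.65,0.42,0,3.88,-0.43,1,0.42,0,3.88,-0.43,1,0.42,0,3.88,-0.43,1,0.42,0,3.88,-0.43,1,0.42,0,3.88,-0.43,1]
}}

```text
clock: 23.07
eef_pos: [533.1, 438.1, 3.2]
tool_rot: [3.142, 0.0, 3.01]
force: [0.5, 0.1, -0.8]
width: 11.1
```

```bash
python3 m.py set 0.42 0 3.88 -.43; python3 -c "
from h import *
a=np.radians(64.9);print(np.array([630.4,41.9])+9.8*np.array([np.cos(a),np.sin(a)]))"; python3 m.py go 533 438.1 75 172.4 634.6 50.8 75 64.9
```

```text
[533.07 438.06   3.1  172.38]
[634.55715434  50.77457423]
[0.0, 0.0, -2.88, -0.0]
[-6.08, -14.82, -2.88, 17.91]
```

```bash
python3 m.py go  565 190 80 105 634.6 50.8 80 64.9
```

```text
[-2.58, -9.67, -3.08, 11.23]
[-6.08, -14.82, -3.08, 17.91]
```

>>> {"fn": "servo_tool", "kwargs": {
  "commands": [0,0,-3.08,0,1,0,0,-3.08,0,1,-2.58,-9.67,-3.08,11.23,1,-2.58,-9.67,-3.08,11.23,1,-2.58,-9.67,-3.08,11.23,1,-2.58,-9.67,-3.08,11.23,1,-2.58,-9.67,-3.08,11.23,1,-2.58,-9.67,-3.08,11.23,1,-2.58,-9.67,-3.08,11.23,1,-2.58,-9.67,-3.08,11.23,1]
}}

```text
clock: 23.9
eef_pos: [566.4, 184.8, 79.9]
tool_rot: [-3.141, 0.003, 1.997]
force: [-0.2, 1.9, -0.8]
width: 11.3
```

```bash
echo '[565,190,80,115.1]' > cmd.json; python3 m.py go 634.6 50.8 80 64.9; python3 -c "
from h import *
s=ctrl.read_state();print(s['eef_pos'],np.degrees(s['tool_rot']),s['width'])"
```

```text
[-6.22, 0.16, 0.0, 8.37]
[566.42797469 184.84142492  79.87183716] [-1.79943505e+02  1.45422911e-01  1.14446006e+02] 11.317379199029988
```

>>> {"fn": "servo_tool", "kwargs": {
  "commands": [-6.22,0.16,0,8.37,1,-6.22,0.16,0,8.37,1,-6.22,0.16,0,8.37,1,-6.22,0.16,0,8.37,1,-6.22,0.16,0,8.37,1,-6.22,0.16,0,8.37,1,-6.22,0.16,0,8.37,1,-6.22,0.16,0,8.37,1,-6.22,0.16,0,8.37,1,-6.22,0.16,0,8.37,1]
}}

```text
clock: 24.73
eef_pos: [635.1, 51.4, 79.9]
tool_rot: [-3.142, -0.0, 1.138]
force: [2.2, -0.7, 0.1]
width: 11.7
```

```bash
python3 look.py w13 f 82 634.6 50.8
```

```text
24.7833 [635.1  51.3  79.9] [-1.7999e+02 -1.0000e-02  6.5150e+01] 11.621985137030293 [ 0.6  0.7 -0.2]
f [309 311] [629.1  40.9] [236.8 182.8 -24.8] 98025
```

View pics/w13.png

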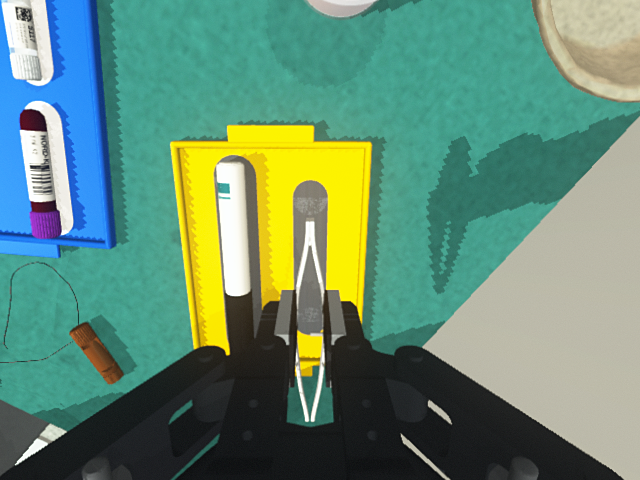

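```bash
echo '[635.1,51.3,79.9,65.15]' > cmd.json; python3 - <<'E'
from h import *
d=load('w13')
for z in (80,82,84):
  p=ray(d,[(310,221.5),(309.7,422)],z)[:,:2];v=p[0]-p[1];print(z,p.mean(0).round(1),np.linalg.norm(v).round(1),np.degrees(np.arctan2(v[1],v[0])).round(2), (p[0]-52*v/np.linalg.norm(v)).round(1))
E
python3 m.py go 634.6 50.8 6.2 64.9
```

```text
80 [629.6  40.1] 105.8 65.07 [630.   40.9]
82 [630.1  41.3] 104.3 65.07 [630.2  41.4]
84 [630.7  42.5] 102.9 65.07 [630.5  41.9]
[-0.03, -0.01, 2.95, 0.04]
```

>>> {"fn": "servo_tool", "kwargs": {
  "commands": [0.02,0,2.4,0.02,1,0.02,0,2.4,0.02,1,0.02,0,2.95,0.02,1,0.02,0,2.95,0.02,1,0.02,0,2.95,0.02,1,0.02,0,2.95,0.02,0.72,0.02,0,2.95,0.02,0.72,0.02,0,2.95,0.02,0.72,0.02,0,1,0.02,0.72,0.02,0,-0.8,0.02,0.6]
}}

```text
clock: 25.62
eef_pos: [632.6, 51.2, 87.2]
tool_rot: [-3.135, 0.004, 1.133]
force: [0.4, 0.6, 1.5]
width: 33.7
```

```bash
echo '[635.1,51.3,96.6,65]' > cmd.json; python3 m.py go 545 115 230 62
```

```text
[0.79, -4.34, -5.34, 0.5]
```

>>> {"fn": "servo_tool", "kwargs": {
  "commands": [0.79,-4.34,-5.34,0.5,0,0.79,-4.34,-5.34,0.5,0,0.79,-4.34,-5.34,0.5,0,0.79,-4.34,-5.34,0.5,0,0.79,-4.34,-5.34,0.5,0,0.79,-4.34,-5.34,0.5,0,0.79,-4.34,-5.34,0.5,0,0.79,-4.34,-5.34,0.5,0,0.79,-4.34,-5.34,0.5,0,0.79,-4.34,-5.34,0.5,0]
}}

```text
clock: 26.45
eef_pos: [545.5, 114.4, 221.3]
tool_rot: [-3.14, 0.002, 1.078]
force: [-0.1, 0.5, 0.2]
width: 85.5
```

```bash
python3 - <<'E'
from stock import *
s=ctrl.read_state();print(s['eef_pos'],s['force'])
d=grab('wrist','w14'); grab('scene','s14')
cs=proj(d,[[507,202,3],[609,51,3]]).astype(int);print(cs)
x0,y0=cs.min(0)-110;x1,y1=cs.max(0)+110;x0=max(x0,0);y0=max(y0,0);print(x0,y0)
c=d['img'][y0:y1,x0:x1];f=min(800/c.shape[1],600/c.shape[0]);print(f)
cv2.imwrite('pics/w14c.png',cv2.resize(c,None,fx=f,fy=f,interpolation=cv2.INTER_CUBIC))
E
```

```text
[545.54880041 114.3916291  221.2893288 ] [-0.12044876  0.52094332  0.20398154]
[[232 140]
 [392 223]]
122 30
1.9801980198019802
```

View pics/w14c.png

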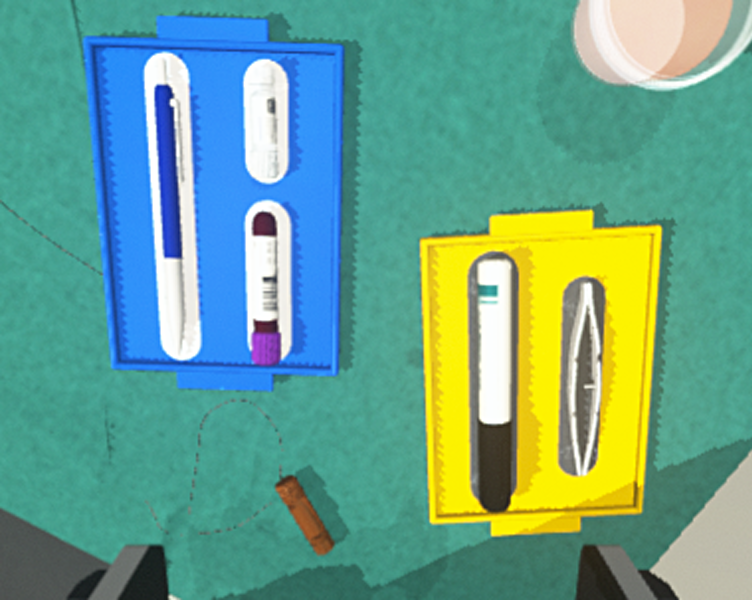

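View pics/s14.png

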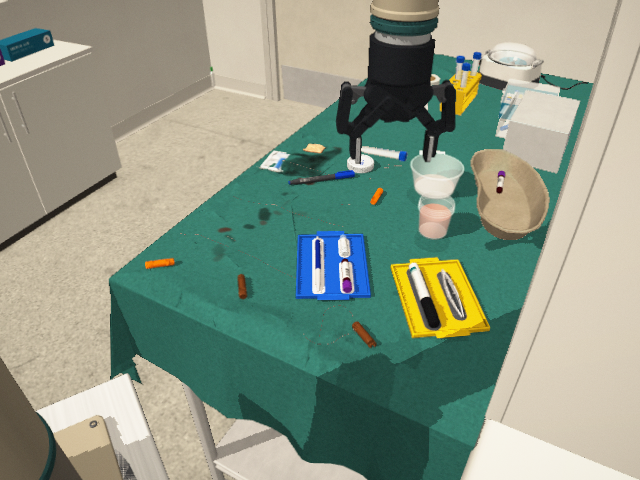

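```bash
python3 - <<'E'
from meas import *
d=load('w14'); o=np.array([122,30]);f=1.98
B=dict(blue=60,yel=64.9)
def chk(n,p,q,zp,zq,bed,ang):
    P=ray(d,[np.array(p)/f+o],zp)[0,:2];Q=ray(d,[np.array(q)/f+o],zq)[0,:2];a=np.radians(ang);u=np.array([np.cos(a),np.sin(a)]);v=np.array([-u[1],u[0]])
    c=(P+Q)/2-bed;w=P-Q;print(n,'len',np.linalg.norm(w).round(1),'along',(c@u).round(1),'lat',(c@v).round(1),'ends',((P-bed)@u).round(1),((Q-bed)@u).round(1),'dang',(np.degrees(np.arctan2(w[1],w[0]))-ang).round(1))
chk('vial',(264.5,211.5),(265.5,366),10.5,17,np.array([511.5,163.2]),60)
chk('marker',(495,259.5),(494.5,511),12,16,np.array([588.7,61.5]),64.9)
chk('forceps',(586,282),(583,474),8,8,np.array([630.4,41.9]),64.9)
cv2.imwrite('pics/w14d.png',cv2.resize(d['img'][45:225,160:305],None,fx=4.1,fy=3.3,interpolation=cv2.INTER_CUBIC))
E
```

```text
vial len 74.9 along -1.9 lat 0.0 ends 35.5 -39.4 dang 0.1
marker len 134.1 along -0.9 lat 0.5 ends 66.1 -68.0 dang -0.4
forceps len 104.5 along -0.1 lat -1.1 ends 52.1 -52.3 dang 1.4
```

View pics/w14d.png

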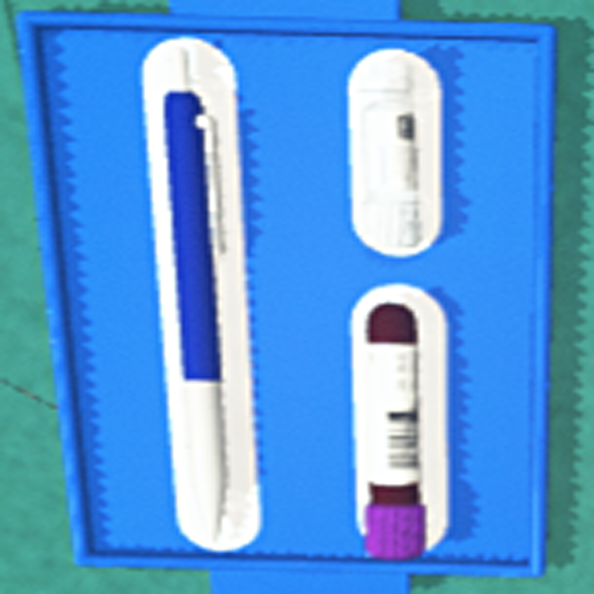

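The vial reads about 1.9 mm toward its cap end but is still inside the bed. I'll check from directly overhead to take out parallax.

```bash
echo '[545.5,114.4,221.3,61.8]' > cmd.json; python3 m.py go 477 108 130 60
```

```text
[-1.52, -2.29, 3.65, 0.3]
```

>>> {"fn": "servo_tool", "kwargs": {
  "commands": [-1.52,-2.29,3.65,0.3,0,-1.52,-2.29,3.65,0.3,0,-1.52,-2.29,3.65,0.3,0,-1.52,-2.29,3.65,0.3,0,-1.52,-2.29,3.65,0.3,0,-1.52,-2.29,3.65,0.3,0,-1.52,-2.29,3.65,0.3,0]
}}

```text
clock: 27.13
eef_pos: [479.5, 109.5, 132.6]
tool_rot: [3.139, -0.003, 1.048]
force: [0.5, 0.5, -0.5]
width: 85.5
```

```bash
python3 - <<'E'
from meas import *
s=ctrl.read_state();print(s['eef_pos'])
d=grab('wrist','w15');print(d['T'][:3,3])
cs=proj(d,[[507,202,3]])[0].astype(int);print(cs)
x0,y0=max(cs[0]-130,0),max(cs[1]-190,0);print(x0,y0)
c=d['img'][y0:y0+300,x0:x0+260];cv2.imwrite('pics/w15c.png',cv2.resize(c,None,fx=2,fy=2,interpolation=cv2.INTER_CUBIC))
cv2.imwrite('pics/w15g.png',d['img'])
E
```

```text
[479.48209672 109.51302008 132.60202489]
[519.56989603 180.27688669 275.6341032 ]
[278  98]
148 0
```

View pics/w15c.png

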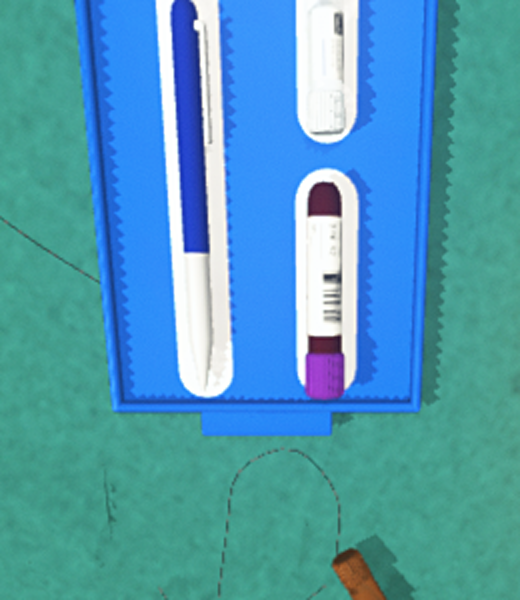

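```bash
python3 - <<'E'
from meas import *
d=load('w15'); o=np.array([148,0]);u=np.array([.5,.866]);v=np.array([-.866,.5])
def P(p,z): return ray(d,[np.array(p)/2+o],z)[0,:2]
b=P((326.5,168),3),P((326.5,398),3); print('bed mid',(b[0]+b[1])/2,np.linalg.norm(b[0]-b[1]))
for zt,zb in((10.5,10.5),(10.5,17)):
  t=P((323.5,181.5),zt),P((324.5,400),zb); m=(t[0]+t[1])/2; print(zt,zb,m,np.linalg.norm(t[0]-t[1]), (m-[511.5,163.2])@u,(m-[511.5,163.2])@v, 'from dark end', (t[0]-37.5*u-[511.5,163.2])@u)
c=P((326,132),17),P((327,143),3); print('cryo cap end',(c[0]-[549.6,229.1])@u,'bed end',(c[1]-[549.6,229.1])@u)
p=P((207,392),7);print('pen tip',(p-[487.7,214])@u)
E
echo '[477,108,130,60]' > cmd.json; python3 m.py go 510.5 161.6 70 60 510.5 161.6 8 60
```

```text
bed mid [511.53239024 162.78204656] 82.17545077297952
10.5 10.5 [509.72248829 161.52043622] 76.39683329191428 -2.343258090620876 0.6995432478342913 from dark end -1.6444555041717606
10.5 17 [510.07540707 162.15694975] 74.94134048823845 -1.6155779807969881 0.7121723577622527 from dark end -1.6444555041717606
cryo cap end -25.573860728718603 bed end -27.342854581439713
pen tip -70.28180237046304
[2.53, 0.09, 2.4, 0.0]
[2.53, 0.09, 4.88, 0.0]
```

The vial and cryovial each sit about 1.6 mm toward the cap end. They are inside their beds, but the margin is thin, so I'll regrip each one and nudge it.

>>> {"fn": "servo_tool", "kwargs": {
  "commands": [2.53,0.09,2.4,0,0.66,2.53,0.09,2.4,0,0.66,2.53,0.09,2.4,0,0.66,2.53,0.09,2.4,0,0.66,2.53,0.09,2.4,0,0.66,2.53,0.09,2.4,0,0.66,2.53,0.09,2.4,0,0.66]
}}

```text
clock: 27.77
eef_pos: [511.2, 161.6, 73.0]
tool_rot: [3.14, -0.001, 1.047]
force: [0.1, 0.4, -0.5]
width: 29.4
```

```bash
python3 -c "
from h import *
s=ctrl.read_state();print(s['eef_pos'],np.degrees(s['tool_rot']),s['width'],s['qd'].round(2))"
```

```text
[511.20303343 161.55260106  72.95342032] [ 1.79905501e+02 -4.30044684e-02  5.99789791e+01] 29.35606951168788 [-0. -0. -0.  0.  0. -0. -0.]
```

```bash
echo '[511.2,161.6,73,60]' > cmd.json; python3 m.py go 510.4 162.2 8.5 60
```

```text
[0.0, -0.04, 2.58, 0.0]
```

>>> {"fn": "servo_tool", "kwargs": {
  "commands": [0,-0.04,2,0,0.66,0,-0.04,2,0,0.66,0,-0.04,2.58,0,0.66,0,-0.04,2.58,0,0.66,0,-0.04,2.58,0,0.66,0,-0.04,2.58,0,1,0,-0.04,2.58,0,1,0,-0.04,2.58,0,1,0,-0.04,2.58,0,1,0,-0.04,2.58,0,1]
}}

```text
clock: 28.6
eef_pos: [510.5, 163.2, 8.6]
tool_rot: [3.14, -0.001, 1.048]
force: [-0.1, -0.8, 7.5]
width: 10.3
```

>>> {"fn": "servo_tool", "kwargs": {
  "commands": [0,0,-0.2,0,1,0,0,-0.2,0,1,0.07,0.02,-0.2,0,1,0.07,0.02,-0.2,0,1,0.07,0.02,-0.2,0,1,0.07,0.02,0,0,1,0.07,0.02,0,0,1,0.07,0.02,0,0,1]
}}

```text
clock: 29.27
eef_pos: [511.7, 164.7, 8.5]
tool_rot: [3.14, -0.001, 1.048]
force: [-2.2, -0.6, 16.8]
width: 10.3
```

>>> {"fn": "servo_tool", "kwargs": {
  "commands": [0,0,-0.04,0,1,0,0,-0.04,0,0.7,0,0,-0.04,0,0.7,0,0,-0.04,0,0.7,0,0,-1,0,0.7,0,0,-2.5,0,0.66,0,0,-2.5,0,0.66,0,0,-2.5,0,0.66,0,0,-2.5,0,0.66]
}}

```text
clock: 30.02
eef_pos: [510.9, 164.2, 69.3]
tool_rot: [-3.142, 0.0, 1.048]
force: [-0.7, 0.1, -0.8]
width: 29.0
```

```bash
python3 -c "
from h import *
s=ctrl.read_state();e=s['eef_pos'];print(e,np.degrees(s['tool_rot'])[2],s['width'])
import json;json.dump([e[0],e[1],e[2],60.0],open('cmd.json','w'))"; python3 m.py go 506 147 110 60
```

```text
[510.91732176 164.16352363  69.34537215] 60.058287738314 28.9689577253421
[-0.69, 0.17, -1.63, 0.0]
```

>>> {"fn": "servo_tool", "kwargs": {
  "commands": [-0.69,0.17,-1.63,0,0.3,-0.69,0.17,-1.63,0,0.3,-0.69,0.17,-1.63,0,0.3,-0.69,0.17,-1.63,0,0.3,-0.69,0.17,-1.63,0,0.3]
}}

```text
clock: 30.43
eef_pos: [505.5, 147.5, 109.3]
tool_rot: [-3.14, 0.001, 1.049]
force: [-0.9, -0.2, 0.1]
width: 60.0
```

```bash
python3 - <<'E'
from meas import *
s=ctrl.read_state();print(s['eef_pos'])
d=grab('wrist','w16');print(d['T'][:3,3])
cs=proj(d,[[507,202,3]])[0].astype(int);print(cs)
x0,y0=max(cs[0]-120,0),max(cs[1]-150,0);print(x0,y0)
c=d['img'][y0:y0+290,x0:x0+260];cv2.imwrite('pics/w16c.png',cv2.resize(c,None,fx=2,fy=2,interpolation=cv2.INTER_CUBIC))
E
```

```text
[505.53076843 147.52704329 109.33220278]
[546.29606624 218.52701646 252.08452629]
[272 167]
152 17
```

View pics/w16c.png

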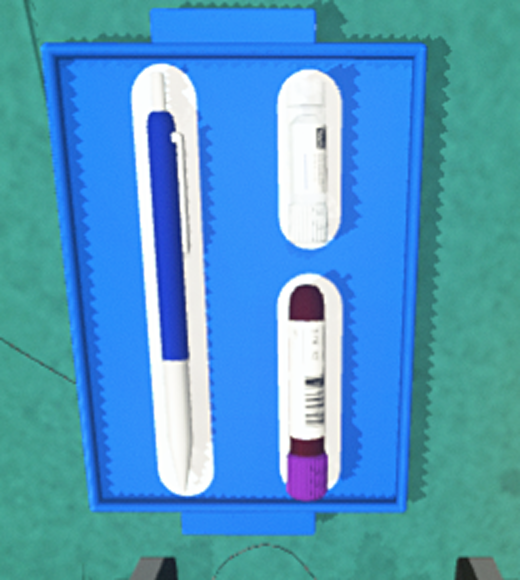

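```bash
python3 - <<'E'
from meas import *
d=load('w16'); o=np.array([152,17]);u=np.array([.5,.866]);v=np.array([-.866,.5]);bv=np.array([511.5,163.2])
def P(p,z): return ray(d,[np.array(p)/2+o],z)[0,:2]
b=P((309,273),3),P((309,500),3); print('bed top end',(b[0]-bv)@u)
t=P((306.5,283.5),10.5),P((306.5,500),17); m=(t[0]+t[1])/2; print(np.linalg.norm(t[0]-t[1]),(m-bv)@u,(m-bv)@v,'dark end',(t[0]-bv)@u,(t[1]-bv)@u)
c=d['img'][45:150,280:335];g=cv2.cvtColor(c,cv2.COLOR_BGR2GRAY).astype(float)
g=np.clip((g-170)/(255-170),0,1)*255
cv2.imwrite('pics/w16k.png',cv2.resize(g.astype(np.uint8),None,fx=5.6,fy=5.6,interpolation=cv2.INTER_CUBIC))
E
```

```text
bed top end 40.775025949901774
74.92004844923714 0.6527294147281594 0.836014625186112 dark end 38.11184416638462 -36.8063853369283
```

View pics/w16k.png

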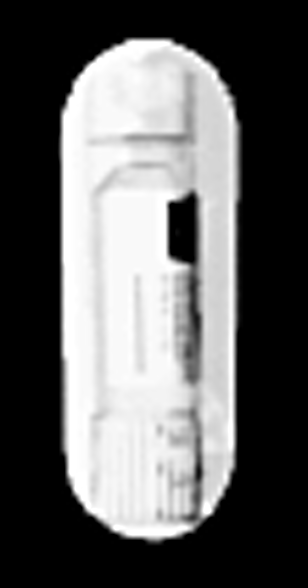

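```bash
python3 - <<'E'
from meas import *
d=load('w16'); u=np.array([.5,.866]);b=np.array([549.6,229.1])
for n,y,zs in(('bed top',38,[3]),('bed bot',540,[3]),('cap end',522,[9.5,16]),('top end',65,[9.5,16])):
  for z in zs: print(n,z,((ray(d,[(280+150/5.6,45+y/5.6)],z)[0,:2]-b)@u).round(1))
E
```

```text
bed top 3 26.9
bed bot 3 -27.4
cap end 9.5 -24.9
cap end 16 -24.6
top end 9.5 23.3
top end 16 22.3
```

The overhead check gives offsets along the bed of +0.7 mm for the vial and about −0.7 mm for the cryovial, and both lie parallel. The gripper is clear at z = 109 mm. I'll confirm the cup and blue-capped marker haven't moved, then hand in.

```bash
python3 - <<'E'
from meas import *
a=load('scene0'); d=grab('scene','s17')
for n,(x0,y0,x1,y1) in dict(cup=(414,195,460,240),bluemarker=(286,168,358,188)).items():
    A=a['img'][y0:y1,x0:x1].astype(int);B=d['img'][y0:y1,x0:x1].astype(int);print(n,(abs(A-B).max(2)>40).mean().round(3))
print(ctrl.read_state()['clock'], ctrl.finish_job())
E
```

```text
cup 0.0
bluemarker 0.532
the job is handed in; nothing more can be done
30.5333 None
```

View pics/s17.png

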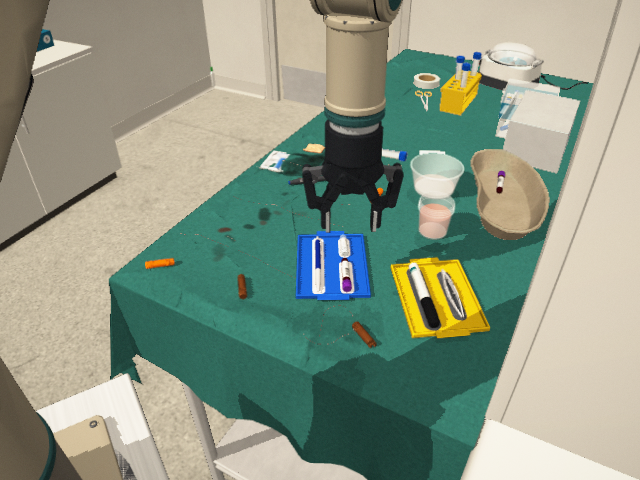

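```bash
python3 - <<'E'
from h import *
a=load('scene0')['img'].astype(int);b=load('s14')['img'].astype(int)
print((abs(a-b).max(2)>40)[168:188,286:345].mean())
E
```

```text
0.01864406779661017
```

I placed all five articles in the order asked and handed the job in at 30.5 s. The ball pen, blood vial and cryovial are on their beds in the blue tray; the black-capped marker and forceps are on theirs in the yellow tray. I regripped the vial once to move it about 2 mm toward the middle of its bed.

**Fit on the beds** (last wrist views; the margin at each end is 3 mm):

| Article | Offset along bed | Sideways | Angle |
|---|---|---|---|
| Ball pen | under 1 mm | about 1.2 mm | about 0.4° |
| Blood vial | +0.7 mm | 0.8 mm | not re-measured after the nudge; looks parallel |
| Cryovial | about −0.7 mm | not measured | looks parallel |
| Marker | −0.9 mm | 0.5 mm | 0.4° |
| Forceps | −0.1 mm | −1.1 mm | about 1.4° |

The cryovial's clear end is faint against its white bed, so its figure is the least certain.

**Left in place:** The cup of rinse was unchanged in the picture taken just before handing in. My automatic check on the blue-capped marker failed there because the arm was hiding it. The picture taken after the forceps were placed, the last pick near it, shows it unmoved, and the arm did not go near it again. I did not touch the look-alikes.

**Force:** The highest wrist force reported was about 17 N, while nudging the vial, against the 120 N limit. The gripper was about 109 mm above the table and touching nothing when I handed in.

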